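# Put the spare lamp bulb back in its hinged case and hasp the lid

## Robot

A 6-joint arm with a two-finger parallel gripper is mounted at the origin on a cart in front of the work surface, level with it; the furniture and walls round the work are solid. World frame = base frame: x ahead of the robot, y to its left, z up, the work surface at z = 0. Lengths are in m, angles in rad, forces in N, time in s.
With the tool pointing down it reaches from about 0.375 to 0.9 m from the base axis. Payload 3.1 kg.
Tool frame: the origin (TCP) lies midway between the tips of the shut fingers; the grasp point (between the pads) lies 19 mm behind it; z points along the fingers, x is the direction in which the jaws open and shut, and the axes are right-handed (so a half turn about z gives the same grasp; the last joint's range is limited). The gripper opens to 87 mm and grips with 3 to 60 N. Pads are 19 mm wide; open, the fingers measure 117 mm over their backs; the gripper's body (75 mm by 190 mm) begins 51 mm behind the grasp point.
Start: joints at [-1.458, 0.527, 1.433, -0, 1.181, -0.178], TCP at [0.179, -0.599, 0.223] pointing down, gripper open.
Joint ranges: [-3.08, 3.08], [-0.75, 2.2], [0.22, 2.44], [-1.43, 4.57], [0, 2.65], [-2.85, 2.85]. Speed limits (rad/s): [2.79, 2.79, 3.14, 3.14, 3.14, 3.14].

## Interface

Orientations are given as a unit quaternion [x, y, z, w].
In Python, from rig import * gives the robot as it stands.
- The arm moves only by the tool drive_tool, never from a script. Its argument "plan" is a list of rows, each an object with "offset": the shift along the tool's x, y, z in cm, a list of three; "delta_rot": the turn, a rotation vector about the tool's x, y, z in degrees, a list of three; "jaw": the finger opening in cm, from 0 to 8.7. In form: [{"offset": [dx, dy, dz], "delta_rot": [wx, wy, wz], "jaw": jaw}, ...]. A call has exactly 8 rows; each row is the pose to reach, as a shift and turn from the pose commanded when the call began, along the tool's axes at that moment; what a row does not reach only later rows make up. A row lasts 1/12 s, in which the tool goes at most 41.7 mm and 7.16 degrees, less where a joint would pass 70% of its speed; a pose out of reach is approached as far as the arm can. A call with a gripper value outside its range is refused whole. The fingers move at their own pace and stop on an object; "squeeze" is the grip in N (left out, the last holds). Time passes only in rows, so rows that repeat a pose let the fingers close, or fill a call up. It gives the time, the measured TCP pose, the force and the opening at its end, in the units of the state.
- get_obs(): the state, without advancing time (a new reading comes with each control period).
- camera(name): name is "side" or "top" or "wrist"; returns the picture (420x560x3 uint8, red, green, blue); there is no depth.
- calibration(name): a dict with "K" (3x3 intrinsics, pixels), "pose" (4x4, takes a point from camera to world coordinates); the wrist camera has in their place "tool_from_camera" (4x4, takes a point from camera to tool coordinates, whose origin is the TCP and whose axes are the tool frame's). Camera axes: x right, y down, z forward; pixel columns grow to the right and rows downward; lengths in m; the calibration is good to about 2 mm. A picture is of the moment at which its call begins: read the wrist's pose just before it. calibration takes no time and is no camera call.
- hand_in(): hands the job in, once; it reports no verdict.
The state is a dict: "time": time; "q": joint angles; "joint_velocities": joint speeds; "joint_torque": joint torques, N m; "position": TCP position; "tool_rot": TCP orientation; "ft_force": force on the tool from outside, world axes, zero at the start; "moment": the same for the moment, N m; "grip_width": finger opening in m.
Only numpy, scipy, OpenCV 4.12 (cv2) and the standard library are available. Lean on these libraries where they do the work, as an engineer would, in place of code of your own. Each camera call takes 0.05 s, during which the arm holds its last target.

## Task

Pick up the lamp bulb from its open carton and lay it gently, cap towards the case's front, in the empty bulb-shaped pocket of the wooden case, as its twin lies beside it; glass breaks, so do not press it down, knock it or drop it in. Then shut the lid fully, and swing the hasp over from behind and down until it hangs flat on the case's front with the staple through its slot. Leave the twin bulb lying in its pocket.

Things in the scene. Friction and masses are not known exactly. Their poses are not given: they have to be found in the camera images.
- bulb_globe (a point): Opal white lamp bulb, 108 mm long, 50 g, lying level in its opened carton. This point is the centre of its round glass globe (60 mm diameter, so half-way up); +x here runs along the bulb's axis from the cap to the globe's round end. The glass tapers as a cone to 28 mm diameter at 48 mm behind this point (-x).
- bulb_cap (a point): Centre of the same bulb's metal screw cap: a cylinder 26 mm in diameter and 26 mm long on the bulb's axis, 61 mm behind (-x) the globe's centre; 32 mm above the desk in the carton. The part to grip, across, from above. Axes as bulb_globe.
- carton: The bulb's opened cardboard carton, fixed, standing round globe and neck only (it ends 40 mm in front of the globe's centre, so the cap sticks out over free desk). Origin on the desk under the globe's centre, +x as the bulb's. 73 mm long, 92 mm wide and 28 mm high with its flaps.
- bulb_b_globe (a point): Globe centre of the identical twin bulb that already lies in the other pocket of the case.
- bulb_b_cap (a point): Centre of the twin bulb's cap.
- insert_a: Grey-brown moulded-pulp insert with the EMPTY pocket, in the left or the right half of the case; 130 x 84 mm, origin at the centre of its underside (5 mm above the desk), x to the case's back, y to its left. A round dimple for the globe narrows to a V saddle under the neck. Its surface is 26 mm high round the dimple; round the cap only 10 mm, so that fingers can pass.
- insert_a_globe_seat (a point): Where the globe's centre comes to lie in the empty pocket, 39 mm above the desk. Axes as insert_a; the seated bulb lies level with its +x along this +x. The sloping dimple guides a bulb let go some 4 mm off.
- insert_a_cap_seat (a point): Where the cap's centre comes to lie in the empty pocket: 61 mm in front (-x) of the globe seat, also 39 mm above the desk.
- insert_b: The like insert that holds the twin bulb, in the other half of the case (85 mm between the two inserts' middles).
- insert_b_globe_seat (a point): Globe seat of the twin's pocket.
- insert_b_cap_seat (a point): Cap seat of the twin's pocket.
- case: Plywood case fixed to the desk, 148 mm deep (its x), 186 mm wide (its y), origin at the centre of its underside; its front (-x) looks roughly at the robot. The base has walls 6 mm thick and 32 mm high; with the lid shut it is 80 mm high. A steel staple (wire loop) stands 15 mm out of the front's middle, 23 mm above the desk.
- lid (a joint): Angle of the lid: 0 shut, growing as it opens; 1.58 to 1.72 at the start, at most 1.75. The lid (148 x 186 mm, 48 mm deep, walls 6 mm, 0.35 kg) clears seated bulbs by 5 mm. Its hinge is stiff (0.35 N m): it stays where it is left, and 2 to 5 N at its free edge move it.
- lid_hinge (a point): On the lid's hinge axis in the middle of the case's width: 32 mm above the desk, 74 mm behind the case's middle. Axes are the lid's: +y along the hinge to the case's left, -x from the hinge to the lid's free edge, +z out through its top face.
- lid_edge (a point): Middle of the free edge of the lid's top face: 148 mm (-x) and 48 mm (+z) from the hinge axis in the lid's axes. With the lid shut it is the top front edge, 80 mm above the desk.
- hasp (a joint): Angle of the hasp: 0 when it hangs flat down the front over the staple, growing as it swings out and up; 3.14 is straight up (lid shut), 3.44 its stop, leaning 0.3 back over the lid's top, where its weight keeps it at the start and while the lid is shut. It swings freely: once forward past upright it falls shut by itself.
- hasp_hinge (a point): Middle of the hasp's hinge axis, on the lid's front face, 14 mm below the lid's top edge and 6 mm in front of the face; 66 mm above the desk with the lid shut.
- hasp_end (a point): Free end of the hasp, 58 mm from its hinge. A steel strap 26 mm wide, 3 mm thick, with a slot near this end, at the middle of the lid's width. With the lid shut and the hasp still back, this end stands 121 mm above the desk, over the lid's top.

How it is judged:
On the way, in this order (a step that is already met when the one before it is completed fails the run):
1. the bulb lies in the empty pocket, cap to the front, and is let go while the lid is still open (distance between bulb_globe and insert_a_globe_seat below 0.005 m and distance between bulb_cap and insert_a_cap_seat below 0.008 m and contact force between the fingers and bulb below 0.1 N and value of joint lid above 1 rad), for 0.3 s.
2. the lid is shut over both bulbs (value of joint lid below 0.04 rad), for 0.2 s.
At the end, for the whole second after the job is handed in: Both bulbs lie in their pockets (globe centre within 5 mm and cap within 8 mm of their seats), the lid is shut (within 0.04 rad) and the hasp hangs down over the staple (within 0.12 rad), all at rest (distance between bulb_globe and insert_a_globe_seat below 0.005 m and distance between bulb_cap and insert_a_cap_seat below 0.008 m and distance between bulb_b_globe and insert_b_globe_seat below 0.005 m and distance between bulb_b_cap and insert_b_cap_seat below 0.008 m and value of joint lid below 0.04 rad and value of joint hasp below 0.12 rad and velocity of joint hasp below 0.2 rad/s and linear speed of bulb below 0.02 m/s); the robot touches nothing.
It fails at once if a bulb is pressed, knocked or dropped against the insert, the case or the lid with more than 12 N (contact force between any of bulb, bulb_b and insert_a above 12 N or contact force between any of bulb, bulb_b and insert_b above 12 N or contact force between any of bulb, bulb_b and case above 12 N).
It fails at once if the bulb is let fall from more than about 15 mm (it moves faster than 0.4 m/s out of the fingers) (contact force between the fingers and bulb below 0.1 N and linear speed of bulb above 0.4 m/s).
It also fails if it takes over 64 s, if anything falls off the work surface, if the arm or the gripper's body presses on something with over 40 N, if the wrist force passes 120 N, or if a joint passes its speed limit or range.

## Working session

There is one attempt and no reset: what is moved stays moved. The work goes in short steps, Python scripts to look and compute and a tool call to move; the robot and the scene stay as the last step left them, time stands still between calls to the robot, and variables do not carry over. Pictures are saved under pics/ and viewed, and the job is handed in when it is done.

Besides the shell and the picture viewer there is one more tool, called after ">>>" as name(argument=value, ...) on one line, values as JSON. drive_tool: Moves the arm, as the interface text tells. Its arguments: {"type":"object","properties":{"plan":{"type":"array","items":{"type":"object","properties":{"offset":{"type":"array","items":{"type":"number"}},"delta_rot":{"type":"array","items":{"type":"number"}},"jaw":{"type":"number"}}}},"squeeze":{"type":"number"}},"required":["plan"]}

```bash
ls; mkdir -p pics
python3 - <<'E'
from rig import *
import cv2
o=get_obs(); print(o)
for n in ("side","top","wrist"):
    cv2.imwrite(f"pics/{n}0.png",camera(n)[:,:,::-1])
    c=calibration(n); print(n,c)
E
```

```text
pics
{'time': 0.0, 'q': array([-1.45850956e+00,  5.28470593e-01,  1.43391192e+00,  3.88936581e-06,
        1.18141821e+00, -1.78515346e-01]), 'joint_velocities': array([ 0.00083909, -0.00105034,  0.00053103,  0.00211068, -0.00215842,
        0.00070963]), 'joint_torque': array([-1.02501355e-03, -4.40039492e+01, -1.76592636e+01,  6.33795164e-02,
        5.81788807e-02, -1.48799109e-04]), 'position': array([ 0.17913567, -0.59799984,  0.22156588]), 'tool_rot': array([ 8.02096555e-01, -5.97193351e-01, -7.53082124e-04, -8.07317103e-04]), 'ft_force': array([-0.445836  ,  0.16857114, -0.93674096]), 'moment': array([-0.03486394, -0.0487645 , -0.04762974]), 'grip_width': 0.08717746437161986}
side {'K': array([[439.14857814,   0.        , 272.10656951],
       [  0.        , 439.14857814, 215.48455063],
       [  0.        ,   0.        ,   1.        ]]), 'pose': array([[-0.98614248, -0.09882465,  0.13325427,  0.3413367 ],
       [-0.1654862 ,  0.64270091, -0.74803065,  0.81723138],
       [-0.01171877, -0.75971654, -0.65014879,  0.81040394],
       [ 0.        ,  0.        ,  0.        ,  1. 
[... 259 characters left out ...]
963509,  0.00584039,  0.02637369, -0.07181887],
       [-0.02690661, -0.12886537, -0.991297  ,  0.93626432],
       [ 0.        ,  0.        ,  0.        ,  1.        ]])}
wrist {'K': array([[323.7545306 ,   0.        , 284.00812159],
       [  0.        , 323.7545306 , 209.71682393],
       [  0.        ,   0.        ,   1.        ]]), 'tool_from_camera': array([[ 9.99999871e-01, -1.66784702e-04, -4.79874019e-04,
         1.20789683e-03],
       [ 2.90628943e-04,  9.62553582e-01,  2.71091345e-01,
        -7.45808402e-02],
       [ 4.16690567e-04, -2.71091450e-01,  9.62553506e-01,
        -1.61765983e-01],
       [ 0.00000000e+00,  0.00000000e+00,  0.00000000e+00,
         1.00000000e+00]])}
```

View pics/side0.png

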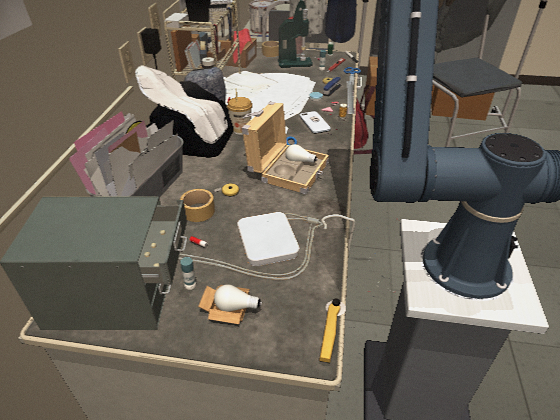

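View pics/top0.png

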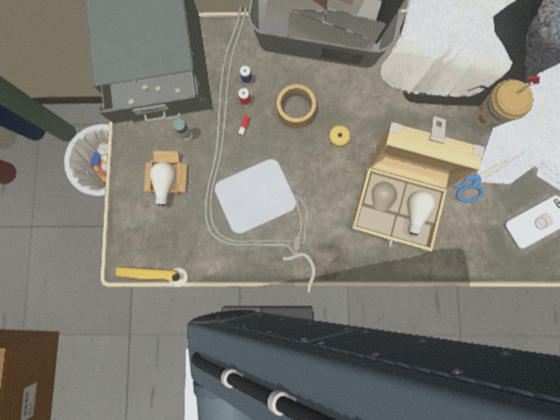

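View pics/wrist0.png

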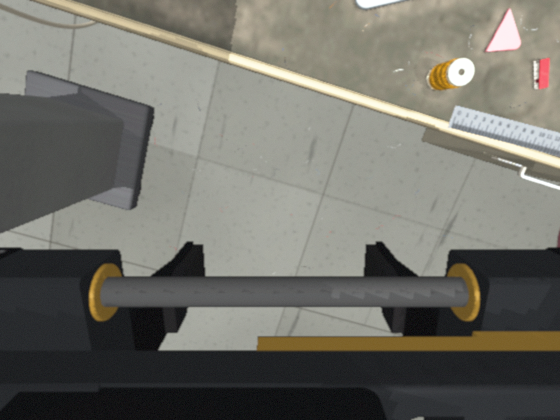

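Run:
```python
import cv2
a=cv2.imread("pics/top0.png"); s=cv2.imread("pics/side0.png")
c=cv2.resize(a[140:220,130:210],None,fx=7,fy=7,interpolation=cv2.INTER_CUBIC); cv2.imwrite("pics/c1.png",c)
c=cv2.resize(a[105:255,340:490],None,fx=4,fy=4,interpolation=cv2.INTER_CUBIC); cv2.imwrite("pics/c2.png",c)
c=cv2.resize(s[95:200,235:340],None,fx=5,fy=5,interpolation=cv2.INTER_CUBIC); cv2.imwrite("pics/c3.png",c)
```

```text
(no output)
```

View pics/c1.png

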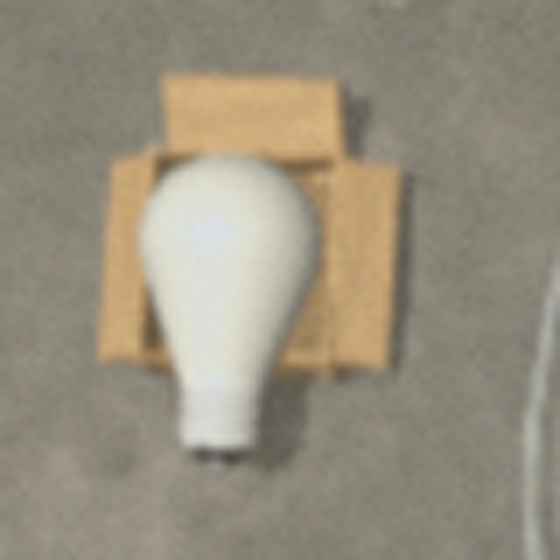

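View pics/c2.png

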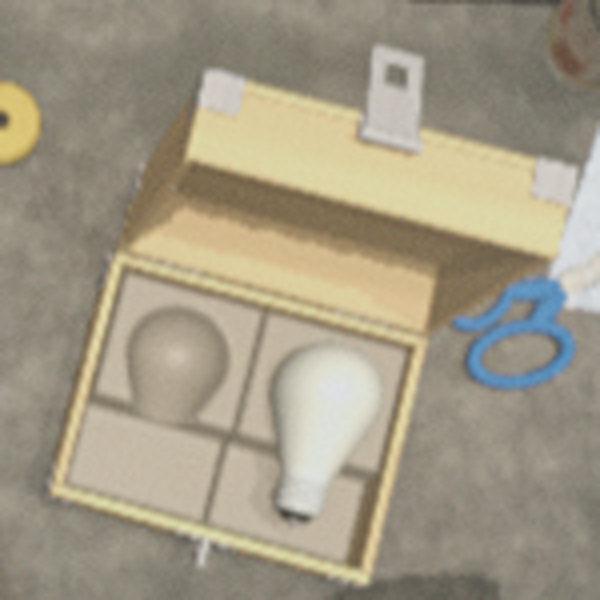

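View pics/c3.png

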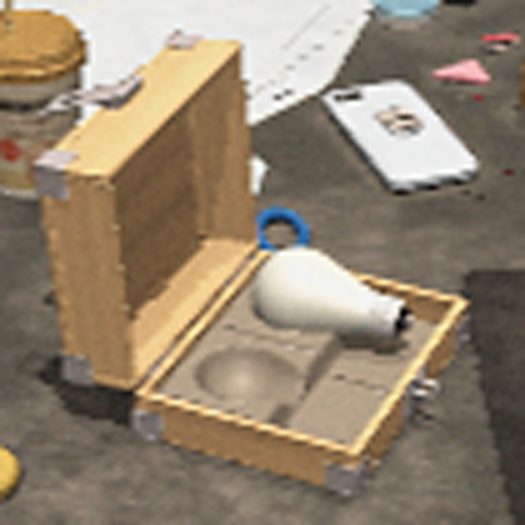

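```bash
cat > h.py <<'E'
from rig import *
import numpy as np, cv2
from scipy.spatial.transform import Rotation as R
from scipy.optimize import least_squares
def proj(n,P,pose=None):
    c=calibration(n); T=c["pose"] if pose is None else pose
    p=(np.atleast_2d(P)-T[:3,3])@T[:3,:3]
    return p[:,:2]/p[:,2:]*c["K"][0,0]+c["K"][:2,2]
def wpose(o):
    T=np.eye(4);T[:3,:3]=R.from_quat(o["tool_rot"]).as_matrix();T[:3,3]=o["position"]
    return T@calibration("wrist")["tool_from_camera"]
def back(n,uv,z,pose=None):
    c=calibration(n); T=c["pose"] if pose is None else pose
    d=T[:3,:3]@np.array([(uv[0]-c["K"][0,2])/c["K"][0,0],(uv[1]-c["K"][1,2])/c["K"][1,1],1.])
    return T[:3,3]+d*(z-T[2,3])/d[2]
def uc(X,s,off): return (np.array(X)+.5)/s-.5+np.array(off)
E
cat > f.py <<'E'
from h import *
g=back("top",uc([230,242],7,[130,140]),.032); e=back("top",uc([219,447],7,[130,140]),.025); 
print("globe",g,"capend",e, np.linalg.norm((g-e)[:2]), "yaw",np.degrees(np.arctan2((g-e)[1],(g-e)[0])))
S=[([.000-.074,.093,.032],)]
t=lambda x:("top",uc(x,4,[340,105])); s=lambda x:("side",uc(x,5,[235,95]))
hx,hy=.074,.093
obs=[(( hx, hy,.032),t([118,255])),((hx,-hy,.032),t([427,335])),((-hx,-hy,.032),t([368,583])),((-hx,hy,.032),t([50,490])),
 ((hx,hy,.032),s([135,393])),((-hx,hy,.032),s([352,460])),((-hx,-hy,.032),s([467,300]))]
lid=[((-.148,hy,.048),t([207,70])),((-.148,-hy,.048),t([578,160])),((-.148,hy,0),t([190,160])),((-.148,-hy,0),t([553,257])),
 ((-.148,hy,.048),s([38,165])),((-.148,-hy,.048),s([183,33])),((-.148,hy,0),s([118,180])),((-.148,-hy,0),s([242,42]))]
def W(p,P):
    c,sn=np.cos(p[2]),np.sin(p[2]); return np.array([p[0]+c*P[0]-sn*P[1],p[1]+sn*P[0]+c*P[1],P[2]])
def lidpt(p,P):
    a=p[3]; x,y,z=P
    # opening: -x edge rises : rotate about +y by a
    return W(p,(.074+np.cos(a)*x+np.sin(a)*z, y, .032-np.sin(a)*x+np.cos(a)*z))
def res(p):
    r=[]
    for P,(n,uv) in obs: r+=list(proj(n,W(p,P))[0]-uv)
    for P,(n,uv) in lid: r+=list(proj(n,lidpt(p,P))[0]-uv)
    return np.array(r)
q=least_squares(res,[.4,-.35,-.2,1.65],loss="soft_l1")
print(q.x,np.degrees(q.x[2])); print(q.fun.reshape(-1,2).round(1))
p=q.x
for sy in (1,-1):
    print("insert",sy,W(p,(0,sy*.0425,.005)))
# twin globe/cap
tg=back("top",uc([328,388],4,[340,105]),.039); tc=back("top",uc([297,515],4,[340,105]),.030); print("twin",tg,tc,np.degrees(np.arctan2((tg-tc)[1],(tg-tc)[0])))
c,sn=np.cos(p[2]),np.sin(p[2]); d=(tg-p[[0,1,1]])[:2]; d=tg[:2]-p[:2]; print("twin in case",c*d[0]+sn*d[1],-sn*d[0]+c*d[1])
E
python3 f.py; python3 -c "
from h import *
print(R.from_quat(get_obs()['tool_rot']).as_matrix())"
```

```text
globe [0.55270296 0.21842172 0.032     ] capend [0.48344857 0.22195873 0.025     ] 0.0693446576507971 yaw -2.923712326441068
[ 0.46869335 -0.33732144 -0.28651674  1.65057197] -16.416200112802287
[[-0.5 -1.4]
 [ 0.4  0.1]
 [ 0.3 -0.3]
 [ 0.3  0.3]
 [-0.1  0.3]
 [ 1.1 -0.9]
 [ 0.1  0. ]
 [-0.   0.2]
 [-0.5  2.3]
 [-1.2 -0.5]
 [ 1.4  0.5]
 [-0.4  0.2]
 [-1.2  0.2]
 [-1.8 -0.5]
 [ 0.7  0.2]]
insert 1 [ 0.48070439 -0.29655399  0.005     ]
insert -1 [ 0.45668231 -0.37808889  0.005     ]
twin [ 0.48193438 -0.38561542  0.039     ] [ 0.40975219 -0.36744693  0.03      ] -14.128052729595602
twin in case 0.026349736241517527 -0.0425831479322499
[[ 2.86727393e-01 -9.58012194e-01 -1.98387281e-04]
 [-9.58010832e-01 -2.86727325e-01  1.63922879e-03]
 [-1.62728422e-03 -2.79954632e-04 -9.99998637e-01]]
```

```bash
cat > go.py <<'E'
from h import *
import sys
# usage: go.py x y z yawdeg(of tool x) [tilt rotvec]
x,y,z,yaw=map(float,sys.argv[1:5])
o=get_obs(); M=R.from_quat(o["tool_rot"])
t=np.radians(yaw); xa=np.array([np.cos(t),np.sin(t),0]); za=np.array([0,0,-1.]); ya=np.cross(za,xa)
T=R.from_matrix(np.stack([xa,ya,za],1))
d=M.inv().apply(np.array([x,y,z])-o["position"])*100
w=np.degrees((M.inv()*T).as_rotvec())
print("t",o["time"],"pos",o["position"].round(4),"yaw",np.degrees(np.arctan2(*M.as_matrix()[[1,0],0])).round(2),"F",o["ft_force"].round(1),"grip",round(o["grip_width"],4),"q",o["q"].round(2))
print("offset",d.round(2),"rot",w.round(2),"rows",max(np.linalg.norm(d)/4.17,np.linalg.norm(w)/7.16).round(1))
E
python3 go.py .45 -.33 .25 -106.4
```

```text
t 0.15 pos [ 0.1791 -0.5982  0.2218] yaw -73.34 F [0.5 0.  0.5] grip 0.0872 q [-1.46  0.53  1.43 -0.    1.18 -0.18]
offset [-17.93 -33.64  -2.78] rot [1.000e-02 1.000e-01 3.306e+01] rows 9.2
```

>>> drive_tool(plan=[{"offset":[-1,-2,-0.3],"delta_rot":[0,0,3],"jaw":6},{"offset":[-2.6,-5,-0.6],"delta_rot":[0,0,7],"jaw":6},{"offset":[-4.5,-8.6,-0.9],"delta_rot":[0,0,11],"jaw":6},{"offset":[-6.4,-12.2,-1.2],"delta_rot":[0,0,15],"jaw":6},{"offset":[-8.4,-15.8,-1.5],"delta_rot":[0,0,19],"jaw":6},{"offset":[-10.3,-19.4,-1.8],"delta_rot":[0,0,23],"jaw":6},{"offset":[-12.2,-23,-2.1],"delta_rot":[0,0,28],"jaw":6},{"offset":[-14.1,-26.6,-2.4],"delta_rot":[0,0,33],"jaw":6}])

```text
time: 0.82
position: [0.3946, -0.3856, 0.2465]
tool_rot: [-0.598, 0.802, 0.0, 0.0]
ft_force: [1.3, -0.8, 0.3]
grip_width: 0.0604
```

```bash
python3 go.py .45 -.33 .25 -106.4
```

```text
t 0.8167 pos [ 0.3946 -0.3856  0.2465] yaw -106.6 F [ 1.3 -0.8  0.3] grip 0.0604 q [-0.98  0.4   1.59  0.    1.15  0.88]
offset [-6.91 -3.72 -0.35] rot [ 0.02  0.02 -0.2 ] rows 1.9
```

>>> drive_tool(plan=[{"offset":[-2.5,-1.5,-0.2],"delta_rot":[0,0,0],"jaw":6},{"offset":[-5,-3,-0.3],"delta_rot":[0,0,0],"jaw":6},{"offset":[-6.9,-3.7,-0.3],"delta_rot":[0,0,0],"jaw":6},{"offset":[-6.9,-3.7,-0.3],"delta_rot":[0,0,0],"jaw":6},{"offset":[-6.9,-3.7,-0.3],"delta_rot":[0,0,0],"jaw":6},{"offset":[-6.9,-3.7,-0.3],"delta_rot":[0,0,0],"jaw":6},{"offset":[-6.9,-3.7,-0.3],"delta_rot":[0,0,0],"jaw":6},{"offset":[-6.9,-3.7,-0.3],"delta_rot":[0,0,0],"jaw":6}])

```text
time: 1.48
position: [0.4478, -0.3326, 0.2494]
tool_rot: [-0.599, 0.801, 0.0, -0.0]
ft_force: [-0.2, 0.2, -0.5]
grip_width: 0.0599
```

```bash
python3 go.py .45 -.33 .25 -106.4
python3 - <<'E'
from h import *
o=get_obs(); np.save("w1.npy",wpose(o)); a=camera("wrist")[:,:,::-1]; cv2.imwrite("pics/w1.png",a)
E
```

```text
t 1.4833 pos [ 0.4478 -0.3326  0.2494] yaw -106.44 F [-0.2  0.2 -0.5] grip 0.0599 q [-0.84  0.41  1.57 -0.    1.16  1.02]
offset [-0.32 -0.14 -0.06] rot [ 0.01 -0.01 -0.04] rows 0.1
```

View pics/w1.png

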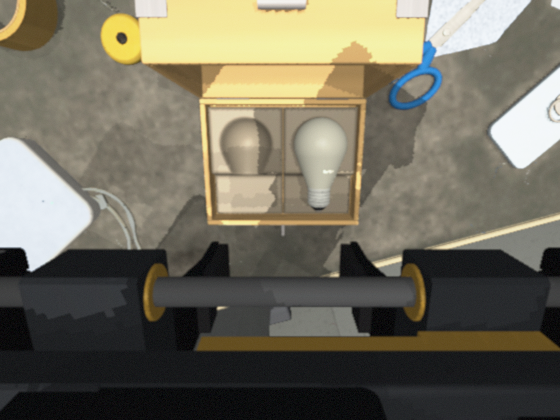

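Run:
```python
import cv2
a=cv2.imread("pics/w1.png")
cv2.imwrite("pics/c4.png",cv2.resize(a[90:240,190:380],None,fx=4,fy=4,interpolation=cv2.INTER_CUBIC))
```

```text
(no output)
```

View pics/c4.png

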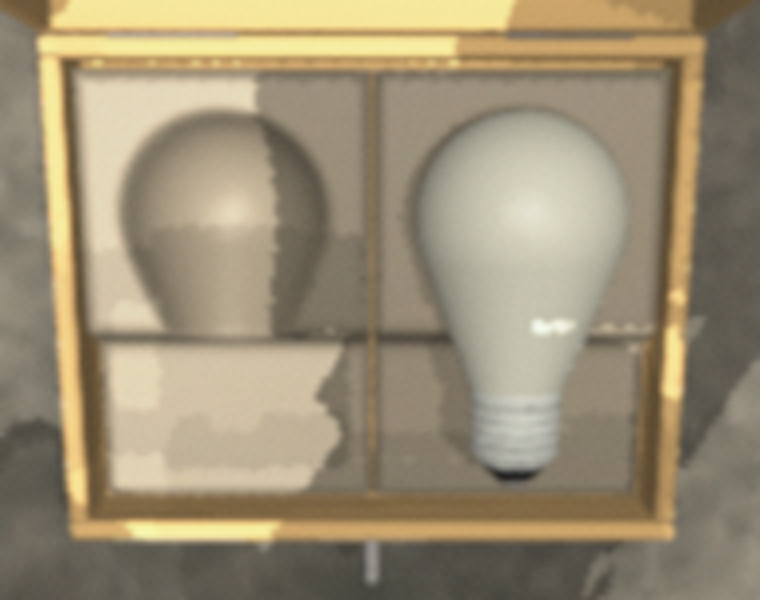

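```bash
cat > f2.py <<'E'
from h import *
T=np.load("w1.npy"); u=lambda x:uc(x,4,[190,90]); B=lambda x,z:back("wrist",u(x),z,T)
c=[B(x,.032) for x in ([40,38],[705,38],[675,540],[72,538])]
m=np.mean(c,0); print("center",m); 
L=(c[0]+c[3])/2;Rr=(c[1]+c[2])/2; Bk=(c[0]+c[1])/2; F=(c[2]+c[3])/2
print("w",np.linalg.norm(L-Rr),"d",np.linalg.norm(Bk-F),"yaw",np.degrees(np.arctan2(*(Bk-F)[[1,0]])),np.degrees(np.arctan2(*(L-Rr)[[1,0]]))-90)
th=np.arctan2(*(L-Rr)[[1,0]])-np.pi/2
Rm=np.array([[np.cos(th),np.sin(th)],[-np.sin(th),np.cos(th)]])
for n,x,z in (("twin globe",[522,212],.039),("twin cap end",[515,478],.036),("dimple",[224,212],.031),("staple tip",[372,580],.023),("step L",[225,333],.031)):
    p=B(x,z); print(n,p,"in case",Rm@(p-m)[:2])
E
python3 f2.py
```

```text
center [ 0.46966379 -0.33852012  0.032     ]
w 0.18517606052298624 d 0.14631370325238177 yaw -16.391756109389615 -16.56296341997775
twin globe [ 0.48292334 -0.38629381  0.039     ] in case [ 0.02632817 -0.04201153]
twin cap end [ 0.40720824 -0.36455081  0.036     ] in case [-0.05244355 -0.04275474]
dimple [ 0.50646821 -0.30461725  0.031     ] in case [0.02561265 0.04298793]
staple tip [ 0.38360011 -0.31261634  0.023     ] in case [-0.089877    0.00029488]
step L [ 0.47304063 -0.29387146  0.031     ] in case [-0.00949121  0.04375868]
```

```bash
python3 go.py .48 .21 .20 -93
```

```text
t 1.5333 pos [ 0.4478 -0.3326  0.2494] yaw -106.44 F [ 0.1  0.9 -0.2] grip 0.0598 q [-0.84  0.41  1.57 -0.    1.16  1.02]
offset [-52.95  12.27   4.94] rot [ 1.000e-02 -0.000e+00 -1.344e+01] rows 13.1
```

>>> drive_tool(plan=[{"offset":[-2,0.4,0.2],"delta_rot":[0,0,0],"jaw":6},{"offset":[-5.5,1.2,0.5],"delta_rot":[0,0,0],"jaw":6},{"offset":[-9.5,2.2,0.9],"delta_rot":[0,0,-2],"jaw":6},{"offset":[-13.5,3.1,1.3],"delta_rot":[0,0,-4],"jaw":6},{"offset":[-17.5,4,1.7],"delta_rot":[0,0,-6],"jaw":6},{"offset":[-21.5,5,2],"delta_rot":[0,0,-8],"jaw":6},{"offset":[-25.5,5.9,2.4],"delta_rot":[0,0,-10],"jaw":6},{"offset":[-29.5,6.8,2.8],"delta_rot":[0,0,-12],"jaw":6}])

```text
time: 2.2
position: [0.4661, -0.0284, 0.2216]
tool_rot: [-0.68, 0.733, -0.0, 0.0]
ft_force: [0.2, 0.1, -0.8]
grip_width: 0.0602
```

```bash
python3 go.py .48 .21 .20 -93
```

```text
t 2.2 pos [ 0.4661 -0.0284  0.2216] yaw -94.36 F [ 0.2  0.1 -0.8] grip 0.0602 q [-0.3   0.32  1.82 -0.    1.01  1.35]
offset [-23.88   0.43   2.16] rot [-0.04 -0.01 -1.36] rows 5.8
```

>>> drive_tool(plan=[{"offset":[-4,0,0.4],"delta_rot":[0,0,0],"jaw":6},{"offset":[-8,0.1,0.8],"delta_rot":[0,0,-0.5],"jaw":6},{"offset":[-12,0.2,1.2],"delta_rot":[0,0,-1],"jaw":6},{"offset":[-16,0.3,1.6],"delta_rot":[0,0,-1],"jaw":6},{"offset":[-19.5,0.4,1.9],"delta_rot":[0,0,-1.4],"jaw":6},{"offset":[-22.5,0.4,2.1],"delta_rot":[0,0,-1.4],"jaw":6},{"offset":[-23.9,0.4,2.2],"delta_rot":[0,0,-1.4],"jaw":6},{"offset":[-23.9,0.4,2.2],"delta_rot":[0,0,-1.4],"jaw":6}])

```text
time: 2.87
position: [0.4807, 0.2116, 0.1994]
tool_rot: [-0.69, 0.724, 0.0, 0.001]
ft_force: [0.2, -0.7, 0.1]
grip_width: 0.0599
```

```bash
python3 go.py .48 .21 .20 -93
python3 - <<'E'
from h import *
o=get_obs(); np.save("w2.npy",wpose(o)); a=camera("wrist")[:,:,::-1]; cv2.imwrite("pics/w2.png",a)
cv2.imwrite("pics/c5.png",cv2.resize(a[80:260,190:390],None,fx=3,fy=3,interpolation=cv2.INTER_CUBIC))
E
```

```text
t 2.8667 pos [0.4807 0.2116 0.1994] yaw -92.78 F [ 0.2 -0.7  0.1] grip 0.0599 q [0.2  0.42 1.71 0.   1.01 1.82]
offset [ 0.16  0.07 -0.06] rot [-0.04  0.06  0.22] rows 0.0
```

View pics/w2.png

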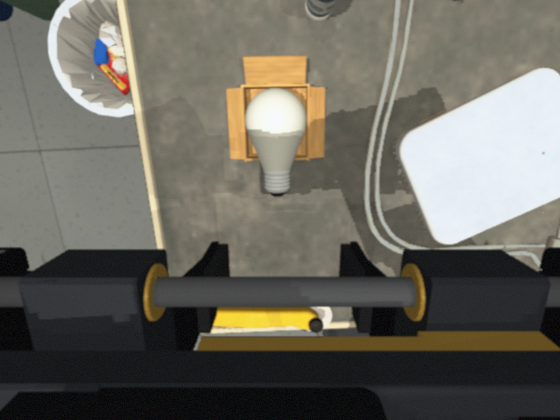

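View pics/c5.png

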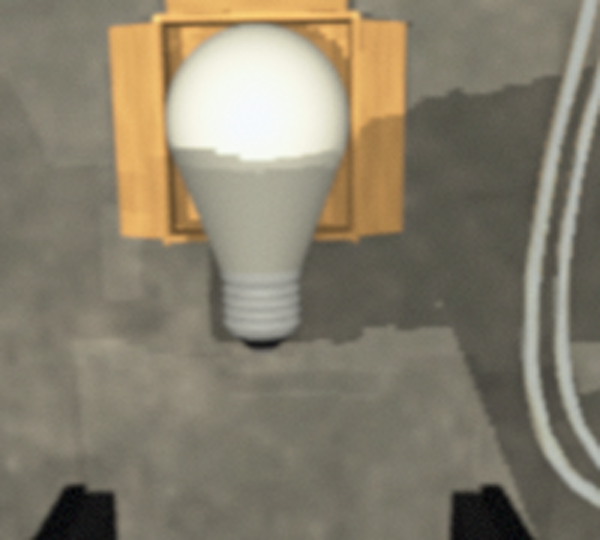

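```bash
python3 - <<'E'
from h import *
T=np.load("w2.npy"); u=lambda x:uc(x,3,[190,80]); B=lambda x,z:back("wrist",u(x),z,T)
g=B([257.5,114],.032); e=B([262,346],.029); c=B([262,307],.042)
print(g,e,c,np.linalg.norm((g-e)[:2]),np.degrees(np.arctan2(*(g-e)[[1,0]])))
d=(g-e)[:2]/np.linalg.norm((g-e)[:2]); print("cap from globe",g[:2]-.061*d,"from tip",e[:2]+.017*d)
E
python3 go.py .488 .221 .05 -93
```

```text
[0.55687343 0.21548923 0.032     ] [0.47864871 0.21836097 0.029     ] [0.49496829 0.21718342 0.042     ] 0.07827741336780623 -2.1024651311802764
cap from globe [0.49591449 0.21772712] from tip [0.49563727 0.21773729]
t 2.9167 pos [0.4805 0.2099 0.1994] yaw -92.82 F [ 0.  -0.3 -0.1] grip 0.0603 q [ 0.2   0.42  1.71 -0.    1.01  1.82]
offset [-1.14 -0.69 14.94] rot [-0.   -0.01  0.18] rows 3.6
```

```bash
python3 go.py .4955 .2185 .085 -92.3
```

```text
t 2.9167 pos [0.4805 0.2099 0.1994] yaw -92.82 F [ 0.  -0.3 -0.1] grip 0.0603 q [ 0.2   0.42  1.71 -0.    1.01  1.82]
offset [-0.93 -1.45 11.44] rot [-0.   -0.01 -0.52] rows 2.8
```

>>> drive_tool(plan=[{"offset":[-0.4,-0.5,2],"delta_rot":[0,0,0],"jaw":6},{"offset":[-0.8,-1,5],"delta_rot":[0,0,-0.5],"jaw":6},{"offset":[-0.9,-1.4,8],"delta_rot":[0,0,-0.5],"jaw":6},{"offset":[-0.9,-1.4,10],"delta_rot":[0,0,-0.5],"jaw":6},{"offset":[-0.9,-1.4,11.4],"delta_rot":[0,0,-0.5],"jaw":6},{"offset":[-0.9,-1.4,11.4],"delta_rot":[0,0,-0.5],"jaw":6},{"offset":[-0.9,-1.4,11.4],"delta_rot":[0,0,-0.5],"jaw":6},{"offset":[-0.9,-1.4,11.4],"delta_rot":[0,0,-0.5],"jaw":6}])

```text
time: 3.58
position: [0.4958, 0.2167, 0.0864]
tool_rot: [-0.691, 0.722, -0.0, 0.001]
ft_force: [0.8, -1.1, 0.5]
grip_width: 0.06
```

```bash
python3 go.py .4955 .2185 .085 -92.3
python3 - <<'E'
from h import *
o=get_obs(); np.save("w3.npy",wpose(o)); a=camera("wrist")[:,:,::-1]; cv2.imwrite("pics/w3.png",a)
a=camera("side")[:,:,::-1]; cv2.imwrite("pics/s3.png",cv2.resize(a[250:350,180:320],None,fx=5,fy=5))
E
```

```text
t 3.5833 pos [0.4958 0.2167 0.0864] yaw -92.52 F [ 0.8 -1.1  0.5] grip 0.06 q [ 0.21  0.62  1.76 -0.    0.76  1.82]
offset [-0.18  0.03  0.14] rot [-0.08  0.01 -0.22] rows 0.1
```

View pics/w3.png

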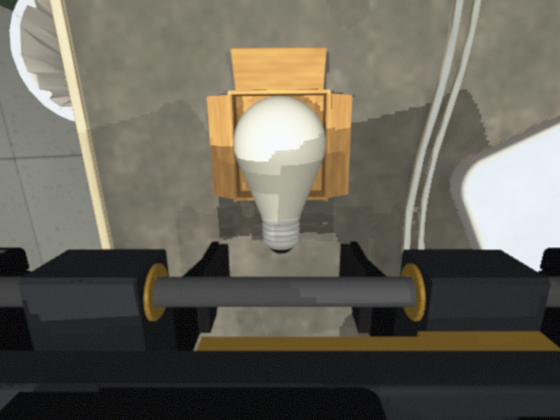

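View pics/s3.png

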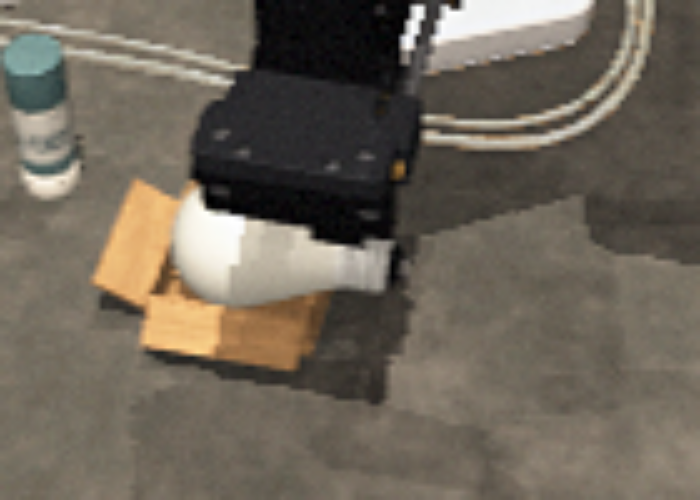

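Run:
```python
from h import *
T=calibration("wrist")["tool_from_camera"]; 
for n,uv,z in (("tip",[281,252],.029),("globe",[279.5,140],.032),("cap",[281.5,233],.042)):
    print(n,back("wrist",uv,.0855-z,T)*100)
```

```text
tip [-0.13035064  1.84937357  5.65      ]
globe [-0.20286422 -6.14669545  5.35      ]
cap [-0.07954606 -0.08493549  4.35      ]
```

>>> drive_tool(plan=[{"offset":[-0.1,0.1,1.5],"delta_rot":[0,0,0.7],"jaw":6},{"offset":[-0.1,0.1,3.5],"delta_rot":[0,0,0.7],"jaw":6},{"offset":[-0.1,0.1,5.2],"delta_rot":[0,0,0.7],"jaw":6},{"offset":[-0.1,0.1,6.4],"delta_rot":[0,0,0.7],"jaw":6},{"offset":[-0.1,0.1,7],"delta_rot":[0,0,0.7],"jaw":6},{"offset":[-0.1,0.1,7],"delta_rot":[0,0,0.7],"jaw":5},{"offset":[-0.1,0.1,7],"delta_rot":[0,0,0.7],"jaw":4},{"offset":[-0.1,0.1,7],"delta_rot":[0,0,0.7],"jaw":3.4}], squeeze=10)

```text
time: 4.35
position: [0.4947, 0.2188, 0.0166]
tool_rot: [-0.688, 0.726, -0.001, 0.001]
ft_force: [-0.7, -0.5, 0.7]
grip_width: 0.0474
```

```bash
python3 go.py .4955 .2185 .0155 -92.3
python3 - <<'E'
from h import *
a=camera("wrist")[:,:,::-1]; cv2.imwrite("pics/w4.png",a)
E
```

```text
t 4.35 pos [0.4947 0.2188 0.0166] yaw -93.13 F [-0.7 -0.5  0.7] grip 0.0474 q [ 0.21  0.74  1.79 -0.    0.61  1.84]
offset [ 0.02 -0.08  0.11] rot [-0.12  0.03 -0.83] rows 0.1
```

View pics/w4.png

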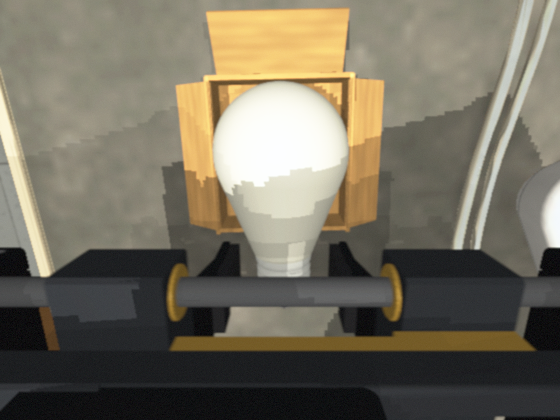

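>>> drive_tool(plan=[{"offset":[0,0,0],"delta_rot":[0,0,0],"jaw":3.2},{"offset":[0,0,0],"delta_rot":[0,0,0],"jaw":3},{"offset":[0,0,0],"delta_rot":[0,0,0],"jaw":2.7},{"offset":[0,0,0],"delta_rot":[0,0,0],"jaw":2.3},{"offset":[0,0,0],"delta_rot":[0,0,0],"jaw":2},{"offset":[0,0,0],"delta_rot":[0,0,0],"jaw":2},{"offset":[0,0,0],"delta_rot":[0,0,0],"jaw":2},{"offset":[0,0,0],"delta_rot":[0,0,0],"jaw":2}], squeeze=12)

```text
time: 5.07
position: [0.4939, 0.2186, 0.0156]
tool_rot: [-0.687, 0.726, -0.0, 0.0]
ft_force: [-0.0, 0.7, 0.9]
grip_width: 0.0256
```

>>> drive_tool(plan=[{"offset":[0,0,-0.3],"delta_rot":[0,0,0],"jaw":2},{"offset":[0,0,-0.8],"delta_rot":[0,0,0],"jaw":2},{"offset":[0,0,-1.6],"delta_rot":[0,0,0],"jaw":2},{"offset":[0,0,-2.6],"delta_rot":[0,0,0],"jaw":2},{"offset":[0,0,-4],"delta_rot":[0,0,0],"jaw":2},{"offset":[0,0,-5.5],"delta_rot":[0,0,0],"jaw":2},{"offset":[0,0,-7],"delta_rot":[0,0,0],"jaw":2},{"offset":[0,0,-8],"delta_rot":[0,0,0],"jaw":2}])

```text
time: 5.73
position: [0.4946, 0.2188, 0.0978]
tool_rot: [-0.687, 0.726, -0.001, 0.001]
ft_force: [-0.3, -0.1, -0.3]
grip_width: 0.0254
```

```bash
python3 go.py .4955 .2185 .2 -92.3
python3 - <<'E'
from h import *
o=get_obs(); a=camera("wrist")[:,:,::-1]; cv2.imwrite("pics/w5.png",a)
a=camera("side")[:,:,::-1]; cv2.imwrite("pics/s5.png",cv2.resize(a[180:330,160:320],None,fx=4,fy=4))
E
```

```text
t 5.7333 pos [0.4946 0.2188 0.0978] yaw -93.14 F [-0.3 -0.1 -0.3] grip 0.0254 q [0.21 0.6  1.75 0.   0.79 1.84]
offset [ 1.000e-02 -1.200e-01 -1.022e+01] rot [-0.15  0.04 -0.84] rows 2.5
```

View pics/w5.png

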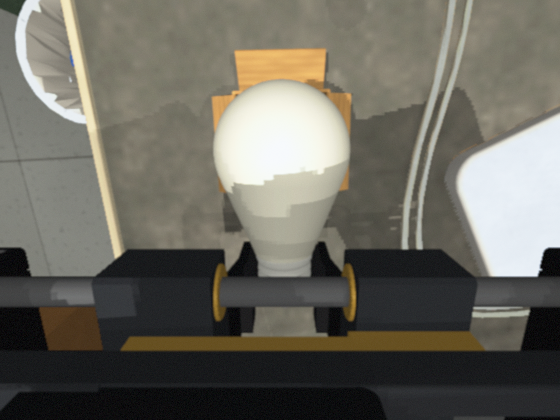

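View pics/s5.png

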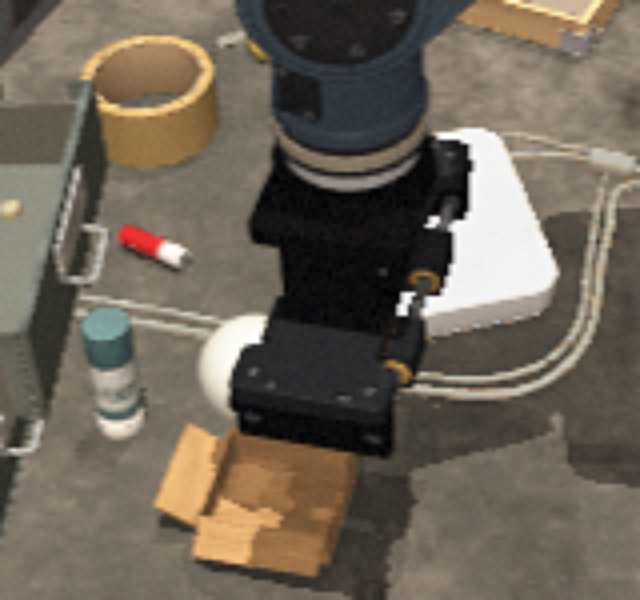

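```bash
python3 - <<'E'
from h import *
T=calibration("wrist")["tool_from_camera"]; 
# fit sphere silhouette centre: project sphere r=30mm
from scipy.optimize import least_squares
K=calibration("wrist")["K"]
def sil(P):
    Ti=np.linalg.inv(T); c=Ti[:3,:3]@P+Ti[:3,3]; D=np.linalg.norm(c); n=c/D; r=.03
    a=np.cross(n,[0,1,0]);a/=np.linalg.norm(a);b=np.cross(n,a); cc=c*(1-r*r/D/D); rr=r*np.sqrt(1-r*r/D/D)
    t=np.linspace(0,2*np.pi,400); q=cc+rr*(np.outer(np.cos(t),a)+np.outer(np.sin(t),b))
    return q[:,:2]/q[:,2:]*K[0,0]+K[:2,2]
def f(p):
    s=sil(p); return [s[:,0].min()-214, s[:,0].max()-350, s[:,1].min()-80]
r=least_squares(f,[0,-.061,-.016]); print(r.x*100,r.fun)
def g(p):
    s=sil(np.array([p[0],p[1],-.0165])); return [s[:,0].min()-214, s[:,0].max()-350, s[:,1].min()-80]
r=least_squares(g,[0,-.061]); print(r.x*100,r.fun)
E
python3 go.py .45 -.2885 .17 -106.45
```

```text
[ 3.72054536e-03 -6.05514395e+00 -1.41849360e+00] [-2.84217094e-13  3.41060513e-13 -4.26325641e-13]
[ 5.18229285e-03 -6.02617391e+00] [-1.06113047  1.06383857  0.1105615 ]
t 5.8333 pos [0.4953 0.2189 0.0979] yaw -93.13 F [ 0.1 -0.5 -0.5] grip 0.0261 q [0.21 0.6  1.75 0.   0.78 1.84]
offset [50.91  1.72 -7.28] rot [-0.26  0.11 13.31] rows 12.3
```

>>> drive_tool(plan=[{"offset":[0.7,0,-2],"delta_rot":[0,0,1],"jaw":2},{"offset":[2.5,0.1,-4],"delta_rot":[0,0,2.5],"jaw":2},{"offset":[5,0.2,-5.5],"delta_rot":[0,0,4],"jaw":2},{"offset":[8,0.3,-6.8],"delta_rot":[0,0,6],"jaw":2},{"offset":[11.2,0.4,-7.3],"delta_rot":[0,0,8],"jaw":2},{"offset":[14.5,0.5,-7.3],"delta_rot":[0,0,10],"jaw":2},{"offset":[18,0.6,-7.3],"delta_rot":[0,0,12],"jaw":2},{"offset":[21.5,0.7,-7.3],"delta_rot":[0,0,13.3],"jaw":2}])

```text
time: 6.5
position: [0.4743, 0.003, 0.1683]
tool_rot: [-0.598, 0.801, 0.0, -0.0]
ft_force: [0.4, 0.6, -0.1]
grip_width: 0.0258
```

```bash
python3 go.py .4484 -.2872 .17 -106.45
```

```text
t 6.5 pos [0.4743 0.003  0.1683] yaw -106.49 F [ 0.4  0.6 -0.1] grip 0.0258 q [-0.23  0.41  1.86  0.    0.87  1.63]
offset [28.56 -5.75 -0.17] rot [ 0.04 -0.   -0.04] rows 7.0
```

>>> drive_tool(plan=[{"offset":[3.5,-0.7,-0.1],"delta_rot":[0,0,0],"jaw":2},{"offset":[7,-1.4,-0.1],"delta_rot":[0,0,0],"jaw":2},{"offset":[10.5,-2.1,-0.1],"delta_rot":[0,0,0],"jaw":2},{"offset":[14,-2.8,-0.2],"delta_rot":[0,0,0],"jaw":2},{"offset":[17.5,-3.5,-0.2],"delta_rot":[0,0,0],"jaw":2},{"offset":[21,-4.2,-0.2],"delta_rot":[0,0,0],"jaw":2},{"offset":[24,-4.8,-0.2],"delta_rot":[0,0,0],"jaw":2},{"offset":[26.2,-5.3,-0.2],"delta_rot":[0,0,0],"jaw":2}])

```text
time: 7.17
position: [0.4511, -0.2648, 0.17]
tool_rot: [-0.598, 0.802, -0.0, -0.0]
ft_force: [0.3, -0.4, 0.4]
grip_width: 0.0258
```

```bash
python3 go.py .4484 -.2872 .10 -106.45
```

```text
t 7.1667 pos [ 0.4511 -0.2648  0.17  ] yaw -106.56 F [ 0.3 -0.4  0.4] grip 0.0258 q [-0.74  0.46  1.74 -0.    0.94  1.12]
offset [ 2.22 -0.38  7.01] rot [ 0.01 -0.03 -0.11] rows 1.8
```

>>> drive_tool(plan=[{"offset":[1.4,-0.2,0.5],"delta_rot":[0,0,0],"jaw":2},{"offset":[2.2,-0.4,1.5],"delta_rot":[0,0,0],"jaw":2},{"offset":[2.2,-0.4,3],"delta_rot":[0,0,0],"jaw":2},{"offset":[2.2,-0.4,4.5],"delta_rot":[0,0,0],"jaw":2},{"offset":[2.2,-0.4,6],"delta_rot":[0,0,0],"jaw":2},{"offset":[2.2,-0.4,7],"delta_rot":[0,0,0],"jaw":2},{"offset":[2.2,-0.4,7],"delta_rot":[0,0,0],"jaw":2},{"offset":[2.2,-0.4,7],"delta_rot":[0,0,0],"jaw":2}])

```text
time: 7.83
position: [0.449, -0.283, 0.0996]
tool_rot: [-0.599, 0.801, 0.001, -0.0]
ft_force: [-0.6, 0.5, -1.3]
grip_width: 0.0257
```

```bash
python3 go.py .4484 -.2872 .10 -106.45;  python3 - <<'E'
from h import *
o=get_obs(); np.save("w6.npy",wpose(o)); a=camera("wrist")[:,:,::-1]; cv2.imwrite("pics/w6.png",a)
for i in range(3): print(get_obs()["position"])
a=camera("side")[:,:,::-1]; cv2.imwrite("pics/s6.png",cv2.resize(a[80:220,200:360],None,fx=4,fy=4))
print(get_obs()["position"])
E
```

```text
t 7.8333 pos [ 0.449  -0.283   0.0996] yaw -106.39 F [-0.6  0.5 -1.3] grip 0.0257 q [-0.77  0.59  1.78  0.    0.78  1.08]
offset [ 0.42 -0.06 -0.04] rot [0.13 0.08 0.06] rows 0.1
[ 0.44949911 -0.28362402  0.10038842]
[ 0.44949911 -0.28362402  0.10038842]
[ 0.44949911 -0.28362402  0.10038842]
[ 0.44978464 -0.28406685  0.10089023]
```

View pics/w6.png

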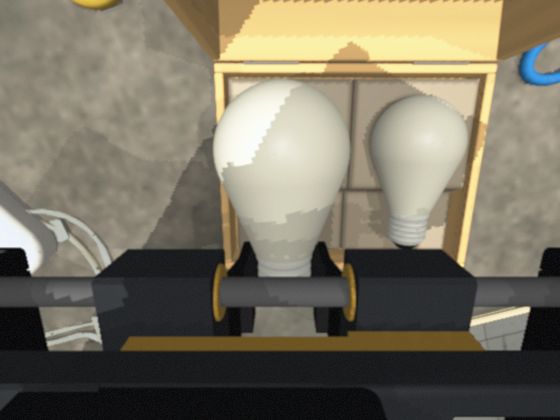

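View pics/s6.png

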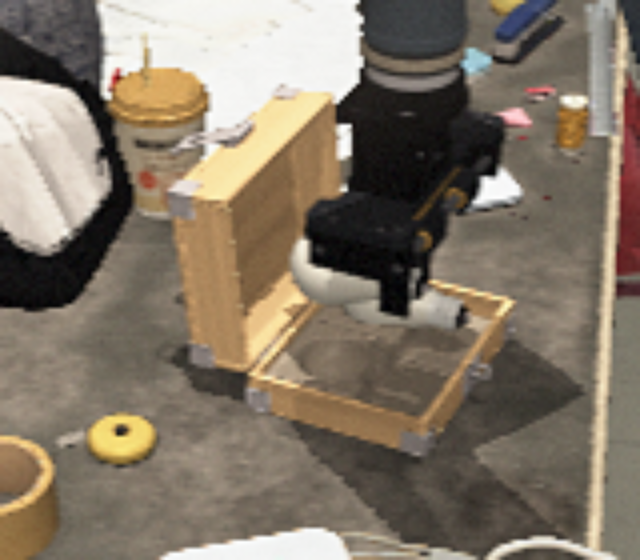

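Run:
```python
import cv2
a=cv2.imread("pics/w6.png")
cv2.imwrite("pics/c6.png",cv2.resize(a[50:260,205:505],None,fx=2.6,fy=2.6,interpolation=cv2.INTER_CUBIC))
```

```text
(no output)
```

View pics/c6.png

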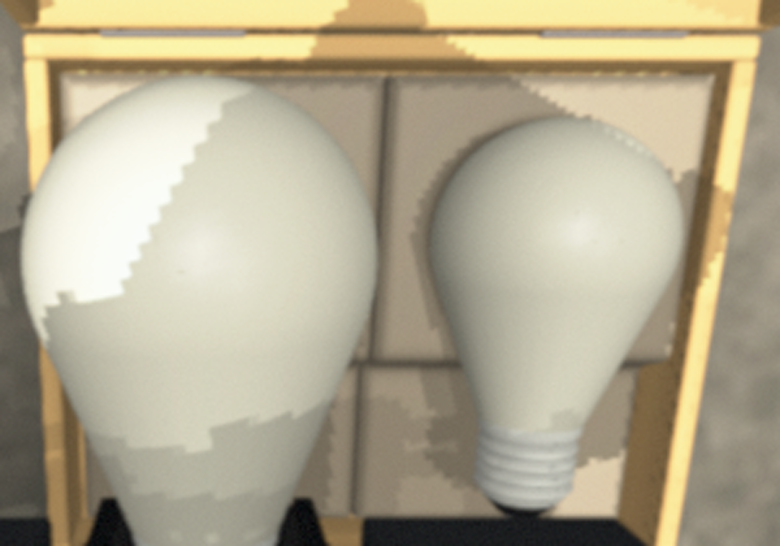

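```bash
cat > rel.py <<'E'
from h import *
T=calibration("wrist")["tool_from_camera"]; K=calibration("wrist")["K"]
def sil(P):
    Ti=np.linalg.inv(T); c=Ti[:3,:3]@P+Ti[:3,3]; D=np.linalg.norm(c); n=c/D; r=.03
    a=np.cross(n,[0,1,0]);a/=np.linalg.norm(a);b=np.cross(n,a); cc=c*(1-r*r/D/D); rr=r*np.sqrt(1-r*r/D/D)
    t=np.linspace(0,2*np.pi,400); q=cc+rr*(np.outer(np.cos(t),a)+np.outer(np.sin(t),b))
    return q[:,:2]/q[:,2:]*K[0,0]+K[:2,2]
def sph(l,r,t,z=None):
    def f(p):
        s=sil(np.array([p[0],p[1],p[2] if z is None else z])); return [s[:,0].min()-l, s[:,0].max()-r, s[:,1].min()-t]
    return least_squares(f,[0,-.05,.02]).x if z is None else np.append(least_squares(f,[0,-.05]).x,z)
E
python3 - <<'E'
from rel import *
u=lambda x:uc(x,2.6,[205,50])
(l,t),(r,_)=u([430,117]),u([684,117]); print("twin free",sph(l,r,t)*100); tw=sph(l,r,t,.1004-.039); print("twin",tw*100)
(l,t),(r,_)=u([22,77]),u([377,77]); print("held",sph(l,r,t)*100,sph(l,r,t,-.016)*100)
a=back("wrist",u([25,33]),.1004-.032,T);b=back("wrist",u([760,35]),.1004-.032,T); print("rim",a*100,b*100,np.linalg.norm(a-b))
e=(a-b)/np.linalg.norm(a-b); f=np.array([-e[1],e[0],0]); 
if f[1]>0:f=-f
print("edge dir",e,"seat via twin",(tw+.085*e)*100)
m=(a+b)/2; print("seat via rim",(m-f*(.074-.0258)+e*.0425)*100)
tip=back("wrist",u([525,512]),.1004-.036,T); print("tip",tip*100)
E
```

```text
twin free [ 8.94723801 -5.9843811   5.95684324]
twin [ 9.02186618 -5.99837576  6.14      ]
held [-0.04299426 -6.09519463 -1.46981872] [-0.04196727 -6.07866465 -1.6       ]
rim [ -4.4921164  -11.05128273   6.84      ] [ 14.02397664 -10.99993484   6.84      ] 0.18516164239820262
edge dir [-0.99999615 -0.00277314  0.        ] seat via twin [ 0.52189887 -6.02194744  6.14      ]
seat via rim [ 0.50257994 -6.21741316  6.84      ]
tip [9.26105657 1.73563827 6.44      ]
```

>>> drive_tool(plan=[{"offset":[0.3,0,0.3],"delta_rot":[0,0,0],"jaw":2},{"offset":[0.5,0,1],"delta_rot":[0,0,0],"jaw":2},{"offset":[0.5,0,2],"delta_rot":[0,0,0],"jaw":2},{"offset":[0.5,0,3.2],"delta_rot":[0,0,0],"jaw":2},{"offset":[0.5,0,4.4],"delta_rot":[0,0,0],"jaw":2},{"offset":[0.5,0,5.2],"delta_rot":[0,0,0],"jaw":2},{"offset":[0.5,0,5.8],"delta_rot":[0,0,0],"jaw":2},{"offset":[0.5,0,6],"delta_rot":[0,0,0],"jaw":2}])

```text
time: 8.6
position: [0.4474, -0.2886, 0.0393]
tool_rot: [-0.599, 0.801, 0.001, -0.0]
ft_force: [-0.7, 0.3, -0.3]
grip_width: 0.0255
```

```bash
python3 go.py .4484 -.2872 .0235 -106.45;  python3 - <<'E'
from h import *
a=camera("wrist")[:,:,::-1]; cv2.imwrite("pics/w7.png",a); cv2.imwrite("pics/c7.png",cv2.resize(a[10:260,205:545],None,fx=2.3,fy=2.3,interpolation=cv2.INTER_CUBIC))
print(get_obs()["position"])
E
```

```text
t 8.6 pos [ 0.4474 -0.2886  0.0393] yaw -106.45 F [-0.7  0.3 -0.3] grip 0.0255 q [-0.78  0.69  1.8   0.    0.65  1.07]
offset [-0.16 -0.05  1.58] rot [ 0.1   0.06 -0.  ] rows 0.4
[ 0.44758647 -0.28874016  0.03951361]
```

View pics/c7.png

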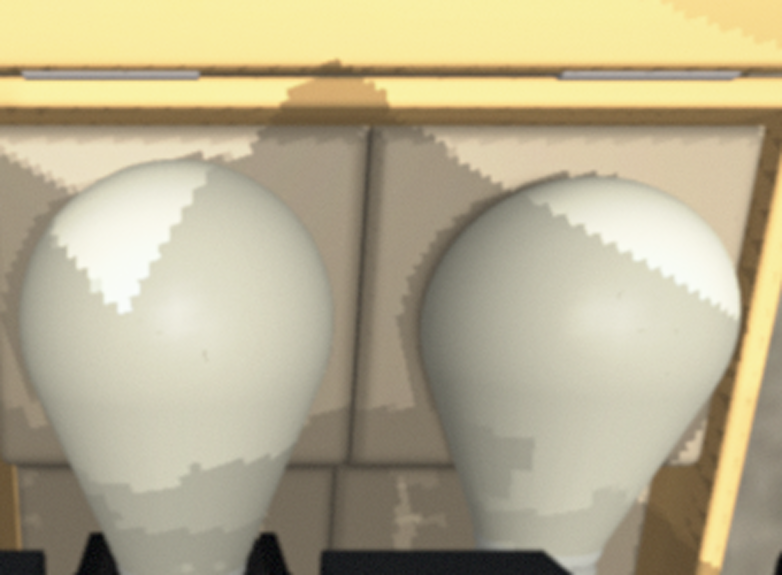

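Run:
```python
from rel import *
u=lambda x:uc(x,2.3,[205,10])
(l,t),(r,_)=u([420,177]),u([740,177]); print("twin free",sph(l,r,t)*100); tw=sph(l,r,t,.0395-.039); print("twin",tw*100)
(l,t),(r,_)=u([20,160]),u([333,160]); print("held",sph(l,r,t)*100,sph(l,r,t,-.016)*100)
print(tw*100+[-8.5,-.024,0])
```

```text
twin free [ 8.33899074 -5.9411989   0.05370776]
twin [ 8.33701384 -5.94080021  0.05      ]
held [-0.04197965 -6.10172368 -1.4203679 ] [-0.04058173 -6.07891365 -1.6       ]
[-0.16298616 -5.96480021  0.05      ]
```

>>> drive_tool(plan=[{"offset":[-0.05,0.02,0.2],"delta_rot":[0,0,0],"jaw":2},{"offset":[-0.1,0.05,0.5],"delta_rot":[0,0,0],"jaw":2},{"offset":[-0.1,0.05,0.8],"delta_rot":[0,0,0],"jaw":2},{"offset":[-0.1,0.05,1.1],"delta_rot":[0,0,0],"jaw":2},{"offset":[-0.1,0.05,1.3],"delta_rot":[0,0,0],"jaw":2},{"offset":[-0.1,0.05,1.45],"delta_rot":[0,0,0],"jaw":2},{"offset":[-0.1,0.05,1.5],"delta_rot":[0,0,0],"jaw":2},{"offset":[-0.1,0.05,1.5],"delta_rot":[0,0,0],"jaw":2}])

```text
time: 9.32
position: [0.4478, -0.2879, 0.0254]
tool_rot: [-0.599, 0.801, 0.0, -0.0]
ft_force: [-1.0, -0.2, -0.7]
grip_width: 0.0254
```

```bash
python3 go.py .4484 -.2872 .0235 -106.45;  python3 - <<'E'
from h import *
for i in range(3):
  a=camera("side")[:,:,::-1]; o=get_obs(); print(o["position"],o["ft_force"])
cv2.imwrite("pics/s8.png",cv2.resize(a[100:200,230:350],None,fx=5,fy=5,interpolation=cv2.INTER_CUBIC))
E
```

```text
t 9.3167 pos [ 0.4478 -0.2879  0.0254] yaw -106.44 F [-1.  -0.2 -0.7] grip 0.0254 q [-0.78  0.72  1.81 -0.    0.62  1.08]
offset [-0.09 -0.04  0.19] rot [0.01 0.   0.01] rows 0.1
[ 0.44781326 -0.28797128  0.02552383] [ 0.01574774  0.07688269 -0.28904707]
[ 0.44784185 -0.28800792  0.02560676] [-0.27962207 -0.22963481 -1.15393712]
[ 0.44786316 -0.28803145  0.02564756] [0.0723793  0.03388709 0.18594047]
```

View pics/s8.png

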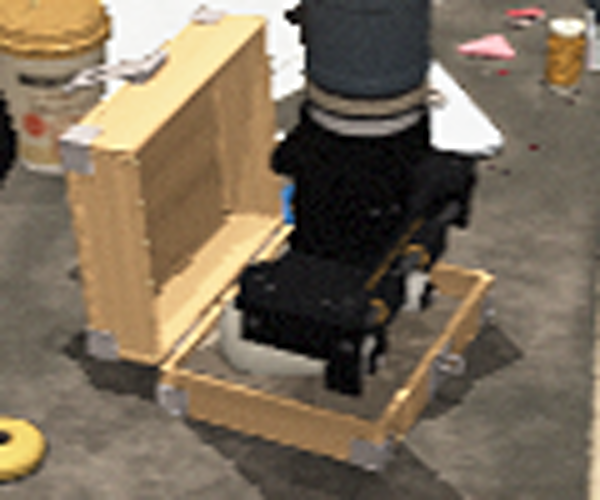

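>>> drive_tool(plan=[{"offset":[0,0,0.05],"delta_rot":[0,0,0],"jaw":2},{"offset":[0,0,0.1],"delta_rot":[0,0,0],"jaw":2},{"offset":[0,0,0.15],"delta_rot":[0,0,0],"jaw":2},{"offset":[0,0,0.2],"delta_rot":[0,0,0],"jaw":2},{"offset":[0,0,0.2],"delta_rot":[0,0,0],"jaw":2},{"offset":[0,0,0.2],"delta_rot":[0,0,0],"jaw":2},{"offset":[0,0,0.2],"delta_rot":[0,0,0],"jaw":2},{"offset":[0,0,0.2],"delta_rot":[0,0,0],"jaw":2}])

```text
time: 10.13
position: [0.4477, -0.2879, 0.0236]
tool_rot: [-0.599, 0.801, 0.0, -0.0]
ft_force: [-0.3, -0.2, 1.2]
grip_width: 0.0253
```

Run:
```python
from h import *
for i in range(3):
  a=camera("wrist")[:,:,::-1]; o=get_obs(); print(o["time"],o["position"],o["ft_force"])
cv2.imwrite("pics/c9.png",cv2.resize(a[10:260,205:545],None,fx=2.3,fy=2.3,interpolation=cv2.INTER_CUBIC))
```

```text
10.1833 [ 0.44768385 -0.28788455  0.0235499 ] [-1.20044303  0.04126739  0.21088235]
10.2333 [ 0.44769687 -0.28786231  0.02356683] [-0.37659242 -0.41516774  0.58352052]
10.2833 [ 0.44770465 -0.28787075  0.02357078] [-0.59000723 -0.20741861  1.34477706]
```

View pics/c9.png

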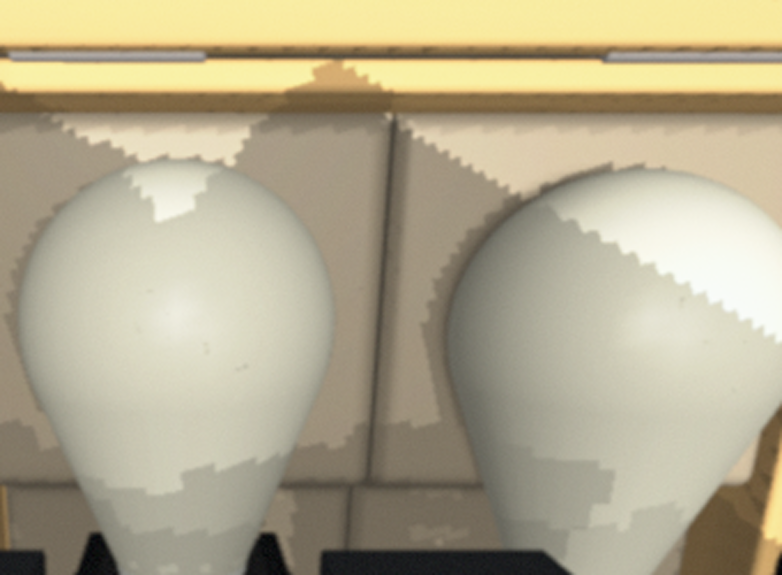

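>>> drive_tool(plan=[{"offset":[0,0.05,0.05],"delta_rot":[0,0,0],"jaw":2.5},{"offset":[0,0.1,0.05],"delta_rot":[0,0,0],"jaw":2.6},{"offset":[0,0.1,0.05],"delta_rot":[0,0,0],"jaw":2.7},{"offset":[0,0.1,0.05],"delta_rot":[0,0,0],"jaw":2.9},{"offset":[0,0.1,0.05],"delta_rot":[0,0,0],"jaw":3.2},{"offset":[0,0.1,0.05],"delta_rot":[0,0,0],"jaw":3.6},{"offset":[0,0.1,0.05],"delta_rot":[0,0,0],"jaw":4},{"offset":[0,0.1,0.05],"delta_rot":[0,0,0],"jaw":4}])

```text
time: 10.95
position: [0.4469, -0.2877, 0.0231]
tool_rot: [-0.599, 0.801, -0.0, 0.0]
ft_force: [0.2, 0.4, 0.3]
grip_width: 0.0381
```

```bash
python3 go.py .4484 -.2872 .17 -106.45
python3 - <<'E'
from h import *
for i in range(2):
  a=camera("wrist")[:,:,::-1]; o=get_obs(); print(o["time"],o["position"],o["ft_force"])
cv2.imwrite("pics/c10.png",cv2.resize(a[10:260,205:545],None,fx=2.3,fy=2.3,interpolation=cv2.INTER_CUBIC))
E
```

```text
t 10.95 pos [ 0.4469 -0.2877  0.0231] yaw -106.44 F [0.2 0.4 0.3] grip 0.0381 q [-0.78  0.72  1.81  0.    0.61  1.08]
offset [ -0.09  -0.13 -14.69] rot [-0.   -0.    0.01] rows 3.5
11.0 [ 0.44684787 -0.28767981  0.02304836] [0.30226654 0.29239941 0.45430662]
11.05 [ 0.44684086 -0.28764124  0.02304634] [ 0.50706956 -0.34559058  0.08135518]
```

View pics/c10.png

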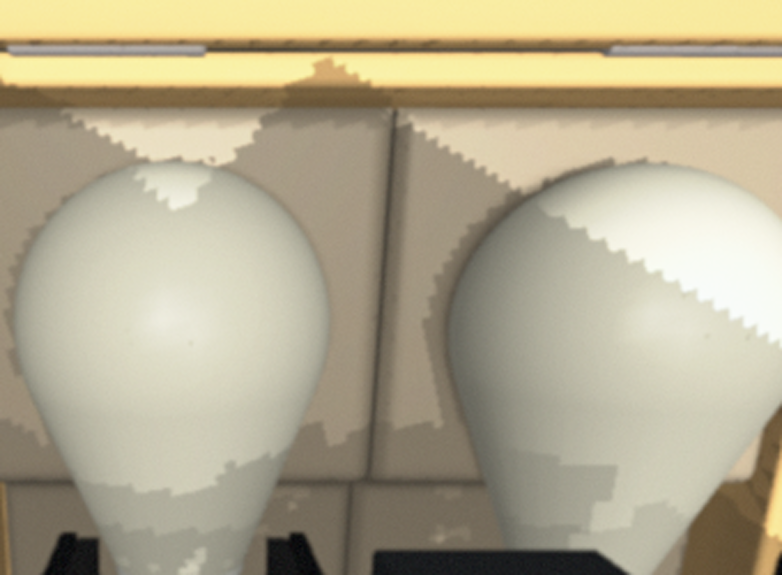

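>>> drive_tool(plan=[{"offset":[0,0,-0.5],"delta_rot":[0,0,0],"jaw":4},{"offset":[0,0,-2],"delta_rot":[0,0,0],"jaw":4},{"offset":[0,0,-5],"delta_rot":[0,0,0],"jaw":4},{"offset":[0,0,-8.5],"delta_rot":[0,0,0],"jaw":4},{"offset":[0,0,-12.5],"delta_rot":[0,0,0],"jaw":4},{"offset":[0,0,-16.5],"delta_rot":[0,0,0],"jaw":3},{"offset":[0,0,-20.5],"delta_rot":[0,0,0],"jaw":2},{"offset":[0,0,-23],"delta_rot":[0,0,0],"jaw":0}])

```text
time: 11.72
position: [0.4478, -0.2885, 0.2578]
tool_rot: [-0.599, 0.801, -0.003, 0.0]
ft_force: [-0.2, -1.3, 0.6]
grip_width: 0.0272
```

```bash
python3 go.py .4484 -.2872 .25 -106.45
python3 - <<'E'
from h import *
a=camera("wrist")[:,:,::-1]; o=get_obs(); np.save("w11.npy",wpose(o)); cv2.imwrite("pics/w11.png",a)
a=camera("side")[:,:,::-1];cv2.imwrite("pics/s11.png",cv2.resize(a[50:230,110:350],None,fx=3.3,fy=3.3,interpolation=cv2.INTER_CUBIC))
E
```

```text
t 11.7167 pos [ 0.4478 -0.2885  0.2578] yaw -106.43 F [-0.2 -1.3  0.6] grip 0.0272 q [-0.78  0.36  1.63  0.    1.15  1.08]
offset [-0.14 -0.02  0.78] rot [-0.32 -0.17  0.02] rows 0.2
```

View pics/w11.png

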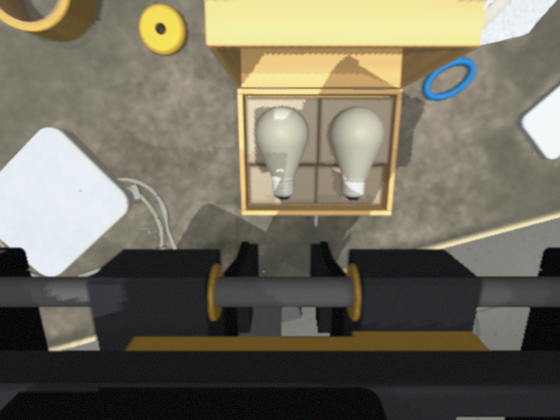

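View pics/s11.png

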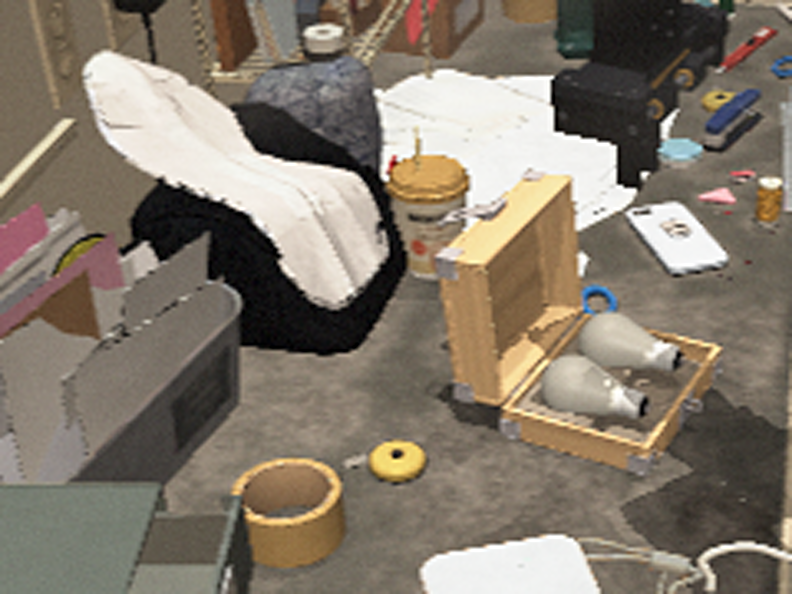

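Run:
```python
from h import *
for p in ([330,350],[400,290],[440,275],[405,200]):
    uv=uc(p,3.3,[110,50]); print(p,[back("side",uv,z).round(3) for z in (0,.1,.2)])
for p in ([400,90],[500,70],[440,95],[438,118],[490,105]): print(p,[back("top",p,z).round(3) for z in (0,.1,.15,.2)])
p=np.array([.4695,-.338,np.radians(-16.45)])
c,s=np.cos(p[2]),np.sin(p[2])
def W(P): return np.array([p[0]+c*P[0]-s*P[1],p[1]+s*P[0]+c*P[1],P[2]])
for P in ((.16,.05,.15),(.2,.05,.15),(.2,.15,.2),(.2,-.05,.2),(.12,.05,.18)): print(P,W(P).round(3))
```

```text
[330, 350] [array([ 0.768, -0.39 ,  0.   ]), array([ 0.715, -0.241,  0.1  ]), array([ 0.663, -0.092,  0.2  ])]
[400, 290] [array([ 0.725, -0.517,  0.   ]), array([ 0.678, -0.352,  0.1  ]), array([ 0.63 , -0.188,  0.2  ])]
[440, 275] [array([ 0.689, -0.555,  0.   ]), array([ 0.646, -0.386,  0.1  ]), array([ 0.603, -0.216,  0.2  ])]
[405, 200] [array([ 0.768, -0.722,  0.   ]), array([ 0.716, -0.532,  0.1  ]), array([ 0.663, -0.342,  0.2  ])]
[400, 90] [array([ 0.768, -0.36 ,  0.   ]), array([ 0.724, -0.329,  0.1  ]), array([ 0.702, -0.314,  0.15 ]), array([ 0.68 , -0.299,  0.2  ])]
[500, 70] [array([ 0.817, -0.609,  0.   ]), array([ 0.768, -0.552,  0.1  ]), array([ 0.743, -0.523,  0.15 ]), array([ 0.718, -0.494,  0.2  ])]
[440, 95] [array([ 0.754, -0.458,  0.   ]), array([ 0.711, -0.417,  0.1  ]), array([ 0.69 , -0.396,  0.15 ]), array([ 0.669, -0.375,  0.2  ])]
[438, 118] [array([ 0.695, -0.45 ,  0.   ]), array([ 0.659, -0.409,  0.1  ]), array([ 0.64 , -0.389,  0.15 ]), array([ 0.622, -0.369,  0.2  ])]
[490, 105] [array([ 0.727, -0.578,  0.   ]), array([ 0.687, -0.524,  0.1  ]), array([ 0.667, -0.497,  0.15 ]), array([ 0.647, -0.47 ,  0.2  ])]
(0.16, 0.05, 0.15) [ 0.637 -0.335  0.15 ]
(0.2, 0.05, 0.15) [ 0.675 -0.347  0.15 ]
(0.2, 0.15, 0.2) [ 0.704 -0.251  0.2  ]
(0.2, -0.05, 0.2) [ 0.647 -0.443  0.2  ]
(0.12, 0.05, 0.18) [ 0.599 -0.324  0.18 ]
```

```bash
cat > cs.py <<'E'
from h import *
o=get_obs(); th=np.radians(-16.45); c,s=np.cos(th),np.sin(th)
d=o["position"]-[.4695,-.338,0]; M=R.from_quat(o["tool_rot"]).as_matrix()
print("t",round(o["time"],2),"case xyz cm",(100*np.array([c*d[0]+s*d[1],-s*d[0]+c*d[1],d[2]])).round(2),"yaw",np.degrees(np.arctan2(M[1,0],M[0,0])).round(1),"F",o["ft_force"].round(1),"grip",round(o["grip_width"],4),"q",o["q"].round(2))
E
python3 cs.py
```

```text
t 11.82 case xyz cm [-3.31  4.05 25.88] yaw -106.4 F [ 0.3 -0.2  0.1] grip 0.0198 q [-0.78  0.36  1.62  0.    1.15  1.08]
```

>>> drive_tool(plan=[{"offset":[-0.5,-2,0],"delta_rot":[0,0,0],"jaw":0},{"offset":[-1,-5.5,0],"delta_rot":[0,0,0],"jaw":0},{"offset":[-1.5,-9.5,0],"delta_rot":[0,0,0],"jaw":0},{"offset":[-2,-13.5,0],"delta_rot":[0,0,0],"jaw":0},{"offset":[-2,-17,0],"delta_rot":[0,0,0],"jaw":0},{"offset":[-2,-19.5,0],"delta_rot":[0,0,0],"jaw":0},{"offset":[-2,-19.8,0],"delta_rot":[0,0,0],"jaw":0},{"offset":[-2,-19.8,0],"delta_rot":[0,0,0],"jaw":0}])

```text
time: 12.48
position: [0.6427, -0.3241, 0.2505]
tool_rot: [-0.599, 0.801, 0.002, -0.001]
ft_force: [-0.3, -0.6, -0.5]
grip_width: 0.0004
```

```bash
python3 cs.py
python3 - <<'E'
from h import *
a=camera("side")[:,:,::-1];cv2.imwrite("pics/s12.png",cv2.resize(a[30:210,110:350],None,fx=3.3,fy=3.3,interpolation=cv2.INTER_CUBIC))
E
```

```text
t 12.48 case xyz cm [16.22  6.24 25.05] yaw -106.4 F [-0.3 -0.6 -0.5] grip 0.0004 q [-0.62  0.64  1.13 -0.    1.37  1.24]
```

View pics/s12.png

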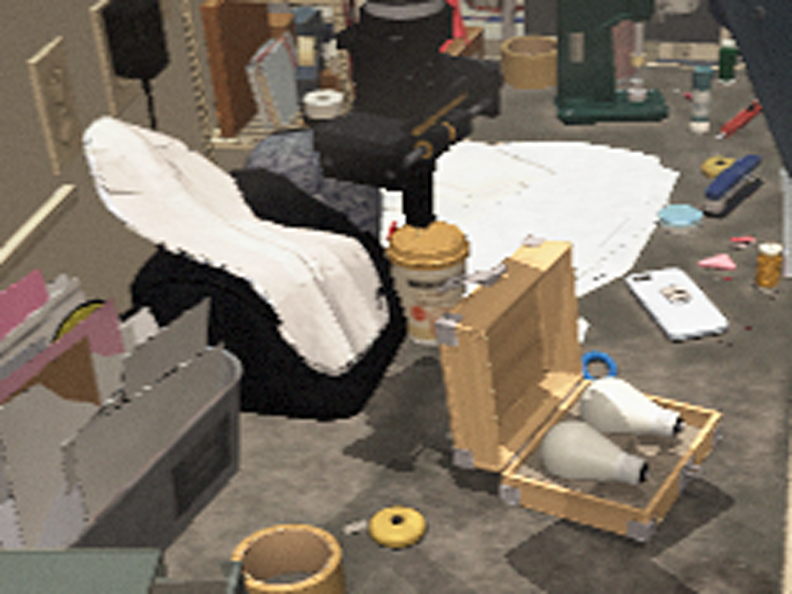

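>>> drive_tool(plan=[{"offset":[0,-0.4,1],"delta_rot":[0,0,0],"jaw":0},{"offset":[0,-0.4,3],"delta_rot":[0,0,0],"jaw":0},{"offset":[0,-0.4,5.5],"delta_rot":[0,0,0],"jaw":0},{"offset":[0,-0.4,7.5],"delta_rot":[0,0,0],"jaw":0},{"offset":[0,-0.4,9],"delta_rot":[0,0,0],"jaw":0},{"offset":[0,-0.4,10],"delta_rot":[0,0,0],"jaw":0},{"offset":[0,-0.4,10.5],"delta_rot":[0,0,0],"jaw":0},{"offset":[0,-0.4,10.5],"delta_rot":[0,0,0],"jaw":0}])

```text
time: 13.2
position: [0.645, -0.3252, 0.1467]
tool_rot: [-0.599, 0.801, 0.001, -0.0]
ft_force: [-0.1, -0.3, -0.2]
grip_width: 0.0005
```

```bash
python3 cs.py
python3 - <<'E'
from h import *
a=camera("side")[:,:,::-1];cv2.imwrite("pics/s13.png",cv2.resize(a[30:210,110:350],None,fx=3.3,fy=3.3,interpolation=cv2.INTER_CUBIC))
E
```

```text
t 13.2 case xyz cm [16.47  6.2  14.67] yaw -106.5 F [-0.1 -0.3 -0.2] grip 0.0005 q [-0.62  0.74  1.22 -0.    1.18  1.24]
```

View pics/s13.png

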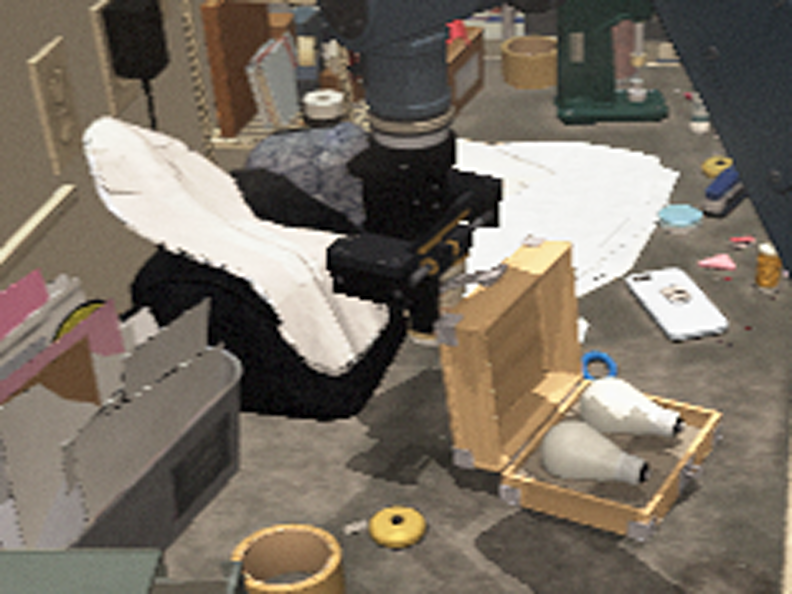

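>>> drive_tool(plan=[{"offset":[0,1,-0.2],"delta_rot":[0,0,0],"jaw":0},{"offset":[0,1.9,-0.5],"delta_rot":[0,0,0],"jaw":0},{"offset":[0,2.9,-0.9],"delta_rot":[0,0,0],"jaw":0},{"offset":[0,3.9,-1.3],"delta_rot":[0,0,0],"jaw":0},{"offset":[0,5,-1.6],"delta_rot":[0,0,0],"jaw":0},{"offset":[0,6.1,-1.9],"delta_rot":[0,0,0],"jaw":0},{"offset":[0,7.2,-2.1],"delta_rot":[0,0,0],"jaw":0},{"offset":[0,8.3,-2.2],"delta_rot":[0,0,0],"jaw":0}])

```text
time: 13.92
position: [0.5682, -0.3031, 0.1724]
tool_rot: [-0.599, 0.801, -0.003, 0.001]
ft_force: [2.3, -0.9, -0.9]
grip_width: 0.0008
```

```bash
python3 cs.py
python3 - <<'E'
from h import *
a=camera("side")[:,:,::-1];cv2.imwrite("pics/s14.png",cv2.resize(a[30:210,110:350],None,fx=3.3,fy=3.3,interpolation=cv2.INTER_CUBIC))
E
```

```text
t 13.92 case xyz cm [ 8.48  6.14 17.24] yaw -106.5 F [ 2.3 -0.9 -0.9] grip 0.0008 q [-0.66  0.61  1.44  0.    1.09  1.19]
```

View pics/s14.png

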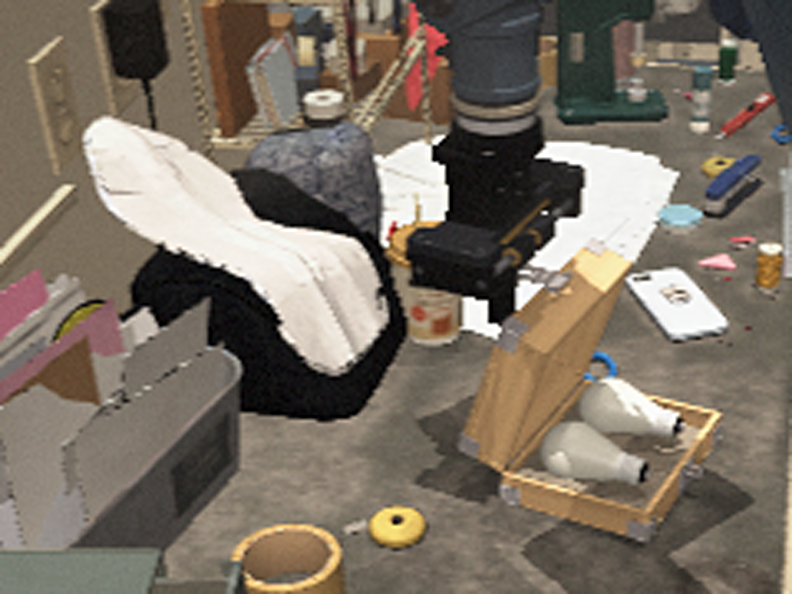

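>>> drive_tool(plan=[{"offset":[0,1.4,0.1],"delta_rot":[0,0,0],"jaw":0},{"offset":[0,2.8,0.25],"delta_rot":[0,0,0],"jaw":0},{"offset":[0,4.2,0.55],"delta_rot":[0,0,0],"jaw":0},{"offset":[0,5.5,1],"delta_rot":[0,0,0],"jaw":0},{"offset":[0,6.8,1.6],"delta_rot":[0,0,0],"jaw":0},{"offset":[0,8.1,2.3],"delta_rot":[0,0,0],"jaw":0},{"offset":[0,9.2,3.2],"delta_rot":[0,0,0],"jaw":0},{"offset":[0,10.3,4.1],"delta_rot":[0,0,0],"jaw":0}])

```text
time: 14.63
position: [0.4685, -0.2739, 0.1304]
tool_rot: [-0.599, 0.801, -0.002, 0.0]
ft_force: [0.9, -0.8, 0.4]
grip_width: 0.0005
```

```bash
python3 cs.py
python3 - <<'E'
from h import *
a=camera("side")[:,:,::-1];cv2.imwrite("pics/s15.png",cv2.resize(a[30:210,110:350],None,fx=3.3,fy=3.3,interpolation=cv2.INTER_CUBIC))
E
```

```text
t 14.63 case xyz cm [-1.91  6.12 13.04] yaw -106.4 F [ 0.9 -0.8  0.4] grip 0.0005 q [-0.74  0.55  1.73  0.    0.86  1.12]
```

View pics/s15.png

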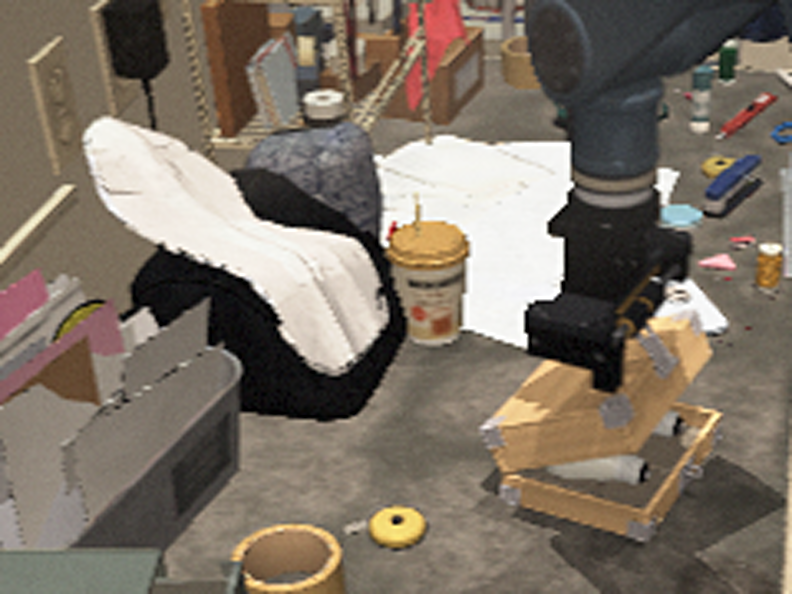

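>>> drive_tool(plan=[{"offset":[0,0.6,0.6],"delta_rot":[0,0,0],"jaw":0},{"offset":[0,1.1,1.25],"delta_rot":[0,0,0],"jaw":0},{"offset":[0,1.5,1.9],"delta_rot":[0,0,0],"jaw":0},{"offset":[0,2,2.5],"delta_rot":[0,0,0],"jaw":0},{"offset":[0,2.3,3.1],"delta_rot":[0,0,0],"jaw":0},{"offset":[0,2.6,3.7],"delta_rot":[0,0,0],"jaw":0},{"offset":[0,2.9,4.2],"delta_rot":[0,0,0],"jaw":0},{"offset":[0,3,4.6],"delta_rot":[0,0,0],"jaw":0}])

```text
time: 15.35
position: [0.4384, -0.2641, 0.0822]
tool_rot: [-0.599, 0.801, 0.001, -0.0]
ft_force: [0.1, -0.7, 0.4]
grip_width: 0.0005
```

```bash
python3 cs.py
python3 - <<'E'
from h import *
a=camera("side")[:,:,::-1];cv2.imwrite("pics/s16.png",cv2.resize(a[100:200,230:350],None,fx=5,fy=5,interpolation=cv2.INTER_CUBIC))
E
python3 cs.py
```

```text
t 15.35 case xyz cm [-5.08  6.21  8.22] yaw -106.4 F [ 0.1 -0.7  0.4] grip 0.0005 q [-0.76  0.6   1.83  0.    0.71  1.1 ]
t 15.4 case xyz cm [-5.11  6.23  8.17] yaw -106.4 F [-0.7  0.3  0.2] grip 0.0002 q [-0.76  0.6   1.83 -0.    0.71  1.1 ]
```

View pics/s16.png

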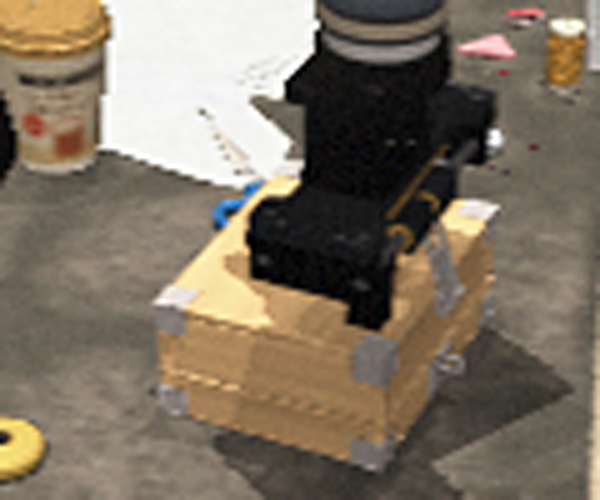

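>>> drive_tool(plan=[{"offset":[0,0,0.1],"delta_rot":[0,0,0],"jaw":0},{"offset":[0,0,0.2],"delta_rot":[0,0,0],"jaw":0},{"offset":[0,0,0.3],"delta_rot":[0,0,0],"jaw":0},{"offset":[0,0,0.4],"delta_rot":[0,0,0],"jaw":0},{"offset":[0,0,0.4],"delta_rot":[0,0,0],"jaw":0},{"offset":[0,0,0.4],"delta_rot":[0,0,0],"jaw":0},{"offset":[0,0,0.4],"delta_rot":[0,0,0],"jaw":0},{"offset":[0,0,0.4],"delta_rot":[0,0,0],"jaw":0}])

```text
time: 16.07
position: [0.4394, -0.2648, 0.0803]
tool_rot: [-0.599, 0.801, -0.001, 0.0]
ft_force: [-0.8, 1.8, 8.5]
grip_width: 0.0002
```

```bash
python3 cs.py
```

```text
t 16.07 case xyz cm [-4.96  6.17  8.03] yaw -106.4 F [-0.8  1.8  8.5] grip 0.0002 q [-0.76  0.6   1.83 -0.    0.7   1.1 ]
```

>>> drive_tool(plan=[{"offset":[0,-0.3,-1.4],"delta_rot":[0,0,0],"jaw":0},{"offset":[0,-1.5,-1.6],"delta_rot":[0,0,0],"jaw":0},{"offset":[1,-2.5,-1.6],"delta_rot":[0,0,0],"jaw":0},{"offset":[2.5,-2.5,-1.6],"delta_rot":[0,0,0],"jaw":0},{"offset":[4.3,-2.5,-1.6],"delta_rot":[0,0,0],"jaw":0},{"offset":[5.5,-2.5,-1.6],"delta_rot":[0,0,0],"jaw":0},{"offset":[6.2,-2.5,-1.6],"delta_rot":[0,0,0],"jaw":0},{"offset":[6.2,-2.5,-1.6],"delta_rot":[0,0,0],"jaw":0}])

```text
time: 16.73
position: [0.4454, -0.3327, 0.0952]
tool_rot: [-0.598, 0.801, -0.001, 0.0]
ft_force: [0.3, 0.5, 0.0]
grip_width: 0.0004
```

```bash
python3 cs.py
python3 - <<'E'
from h import *
a=camera("side")[:,:,::-1];cv2.imwrite("pics/s17.png",cv2.resize(a[100:200,230:350],None,fx=5,fy=5,interpolation=cv2.INTER_CUBIC))
a=camera("wrist")[:,:,::-1];cv2.imwrite("pics/w17.png",a)
a=camera("top")[:,:,::-1];cv2.imwrite("pics/t17.png",cv2.resize(a[105:255,340:490],None,fx=4,fy=4,interpolation=cv2.INTER_CUBIC))
E
```

```text
t 16.73 case xyz cm [-2.47 -0.17  9.52] yaw -106.5 F [0.3 0.5 0. ] grip 0.0004 q [-0.84  0.62  1.72 -0.    0.81  1.02]
```

View pics/s17.png

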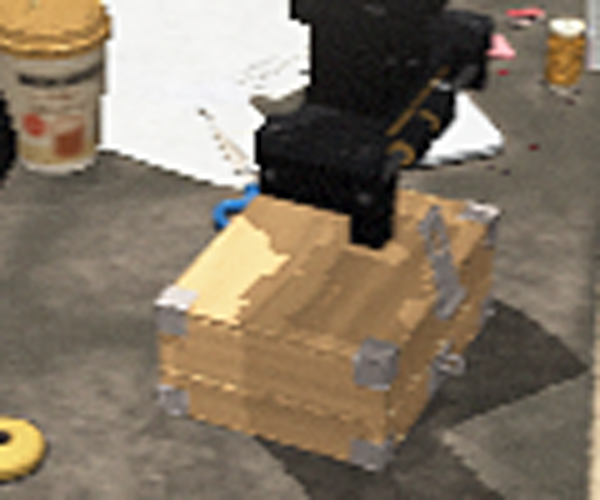

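View pics/w17.png

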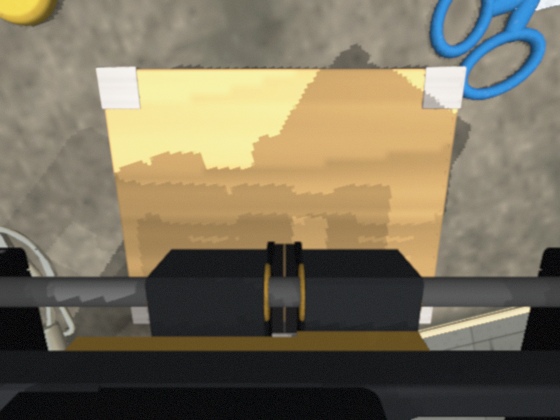

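View pics/t17.png

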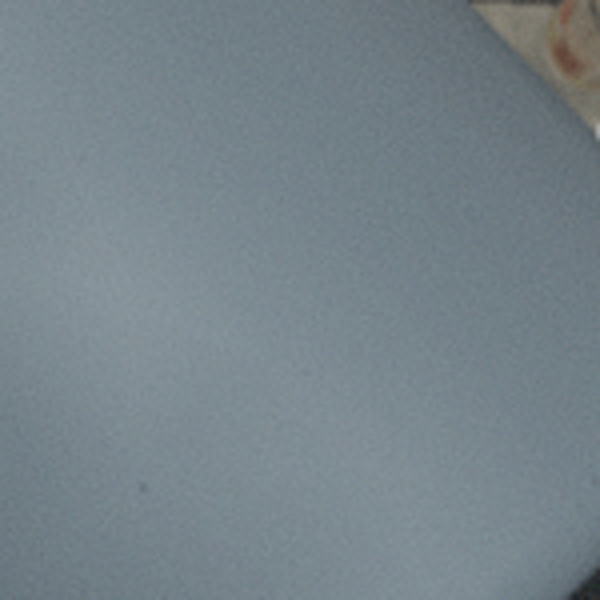

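>>> drive_tool(plan=[{"offset":[-0.1,1,0],"delta_rot":[0,0,0],"jaw":0},{"offset":[-0.2,2.5,0],"delta_rot":[0,0,0],"jaw":0},{"offset":[-0.2,3.5,0],"delta_rot":[0,0,0],"jaw":0},{"offset":[-0.2,4.3,0],"delta_rot":[0,0,0],"jaw":0},{"offset":[-0.2,5,0],"delta_rot":[0,0,0],"jaw":0},{"offset":[-0.2,5.7,0],"delta_rot":[0,0,0],"jaw":0},{"offset":[-0.2,6.3,0],"delta_rot":[0,0,0],"jaw":0},{"offset":[-0.2,6.8,0],"delta_rot":[0,0,0],"jaw":0}])

```text
time: 17.55
position: [0.3803, -0.3098, 0.0951]
tool_rot: [-0.599, 0.801, -0.0, 0.0]
ft_force: [-0.1, 0.3, 0.2]
grip_width: 0.0006
```

```bash
python3 cs.py
python3 - <<'E'
from h import *
a=camera("side")[:,:,::-1];cv2.imwrite("pics/s18.png",cv2.resize(a[100:200,230:350],None,fx=5,fy=5,interpolation=cv2.INTER_CUBIC))
E
```

```text
t 17.55 case xyz cm [-9.35  0.18  9.51] yaw -106.4 F [-0.1  0.3  0.2] grip 0.0006 q [-0.91  0.56  1.88  0.    0.7   0.95]
```

View pics/s18.png

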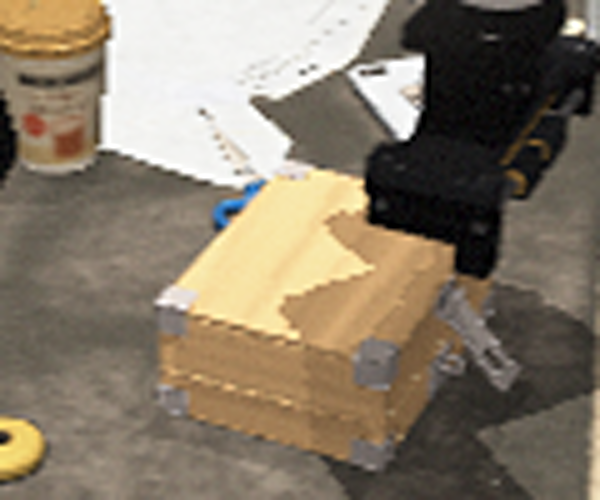

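>>> drive_tool(plan=[{"offset":[0,0,-1],"delta_rot":[0,0,0],"jaw":0},{"offset":[0,0,-3],"delta_rot":[0,0,0],"jaw":0},{"offset":[0,0,-6],"delta_rot":[0,0,0],"jaw":0},{"offset":[0,-1,-9],"delta_rot":[0,0,0],"jaw":0},{"offset":[0,-2,-11],"delta_rot":[0,0,0],"jaw":0},{"offset":[0,-3,-12],"delta_rot":[0,0,0],"jaw":0},{"offset":[0,-3,-12],"delta_rot":[0,0,0],"jaw":0},{"offset":[0,-3,-12],"delta_rot":[0,0,0],"jaw":0}])

```text
time: 18.27
position: [0.4098, -0.3185, 0.2153]
tool_rot: [-0.599, 0.801, -0.001, -0.0]
ft_force: [-0.9, -0.3, -0.1]
grip_width: 0.0005
```

```bash
python3 cs.py
python3 - <<'E'
from h import *
a=camera("side")[:,:,::-1];cv2.imwrite("pics/s19.png",cv2.resize(a[120:200,250:350],None,fx=7,fy=7,interpolation=cv2.INTER_CUBIC))
a=camera("wrist")[:,:,::-1];cv2.imwrite("pics/w19.png",a)
E
```

```text
t 18.27 case xyz cm [-6.28  0.18 21.53] yaw -106.4 F [-0.9 -0.3 -0.1] grip 0.0005 q [-0.88  0.39  1.71 -0.    1.04  0.98]
```

View pics/s19.png

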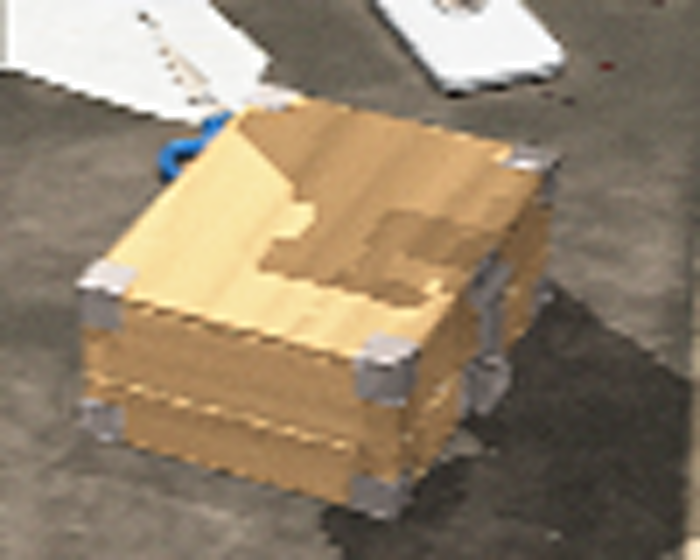

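View pics/w19.png

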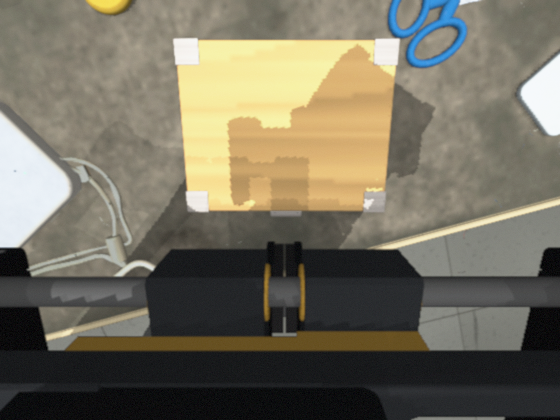

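Run:
```python
from h import *
th=np.radians(-16.45); c,s=np.cos(th),np.sin(th)
def W(P): return np.array([.4695+c*P[0]-s*P[1],-.338+s*P[0]+c*P[1],P[2]])
f=lambda P:(((proj("side",W(P))[0]+.5-[250,120])*7)-.5).round(0)
for a in (0,.12,.3):
    h=np.array([-.080,0,.066]); d=np.array([-np.sin(a),0,-np.cos(a)])
    L=[f(h+[0,y,0]+ .0*d) for y in (.013,-.013)]+[f(h+[0,y,0]+.058*d) for y in (.013,-.013)]
    print(a,L)
for n,P in (("corner top fl",(-.074,.093,.08)),("bottom fl",(-.074,.093,0)),("top fr",(-.074,-.093,.08)),("staple",(-.089,0,.023))): print(n,f(P))
```

```text
0 [array([481., 302.]), array([503., 272.]), array([474., 411.]), array([495., 380.])]
0.12 [array([481., 302.]), array([503., 272.]), array([488., 414.]), array([509., 383.])]
0.3 [array([481., 302.]), array([503., 272.]), array([510., 416.]), array([531., 385.])]
corner top fl [398. 368.]
bottom fl [391. 522.]
top fr [556. 154.]
staple [505. 373.]
```

>>> drive_tool(plan=[{"offset":[0,1,-1],"delta_rot":[4,0,0],"jaw":0},{"offset":[0,3,-2],"delta_rot":[9,0,0],"jaw":0},{"offset":[0,5,-3],"delta_rot":[14,0,0],"jaw":0},{"offset":[0,6.5,-3],"delta_rot":[19,0,0],"jaw":0},{"offset":[0,7.5,-3],"delta_rot":[24,0,0],"jaw":0},{"offset":[0,8,-3],"delta_rot":[28,0,0],"jaw":0},{"offset":[0,8,-3],"delta_rot":[30,0,0],"jaw":0},{"offset":[0,8,-3],"delta_rot":[30,0,0],"jaw":0}])

```text
time: 19.03
position: [0.3306, -0.2931, 0.2429]
tool_rot: [-0.576, 0.776, -0.205, 0.156]
ft_force: [-0.6, 0.4, -0.2]
grip_width: 0.0004
```

```bash
python3 cs.py
python3 - <<'E'
from h import *
o=get_obs(); np.save("w20.npy",wpose(o))
a=camera("wrist")[:,:,::-1];cv2.imwrite("pics/w20.png",a);cv2.imwrite("pics/c20.png",cv2.resize(a[100:250,190:390],None,fx=4,fy=4,interpolation=cv2.INTER_CUBIC))
th=np.radians(-16.45); c,s=np.cos(th),np.sin(th)
def W(P): return np.array([.4695+c*P[0]-s*P[1],-.338+s*P[0]+c*P[1],P[2]])
f=lambda P:((proj("wrist",W(P),np.load("w20.npy"))[0]-[190,100])*4).round(0)
for al in (0,.12,.3): print(al,f((-.08-.058*np.sin(al),0,.066-.058*np.cos(al))))
for P in ((-.074,.093,.08),(-.074,-.093,.08),(-.08,0,.066),(-.089,0,.023)): print(P,f(P))
E
```

```text
t 19.03 case xyz cm [-14.6    0.37  24.29] yaw -106.7 F [-0.6  0.4 -0.2] grip 0.0004 q [-1.3   0.14  2.18  0.74  0.68  0.01]
0 [389. 505.]
0.12 [389. 526.]
0.3 [389. 556.]
(-0.074, 0.093, 0.08) [ 47. 434.]
(-0.074, -0.093, 0.08) [733. 430.]
(-0.08, 0, 0.066) [389. 465.]
(-0.089, 0, 0.023) [389. 524.]
```

View pics/w20.png

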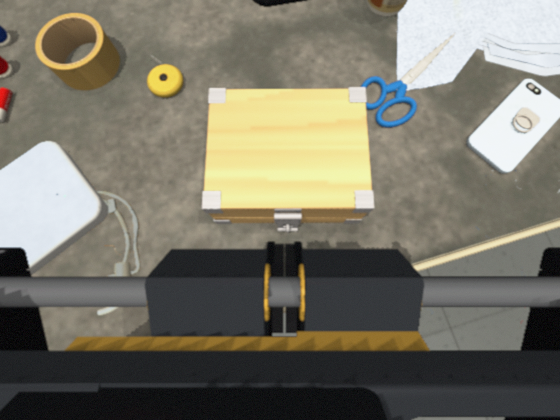

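View pics/c20.png

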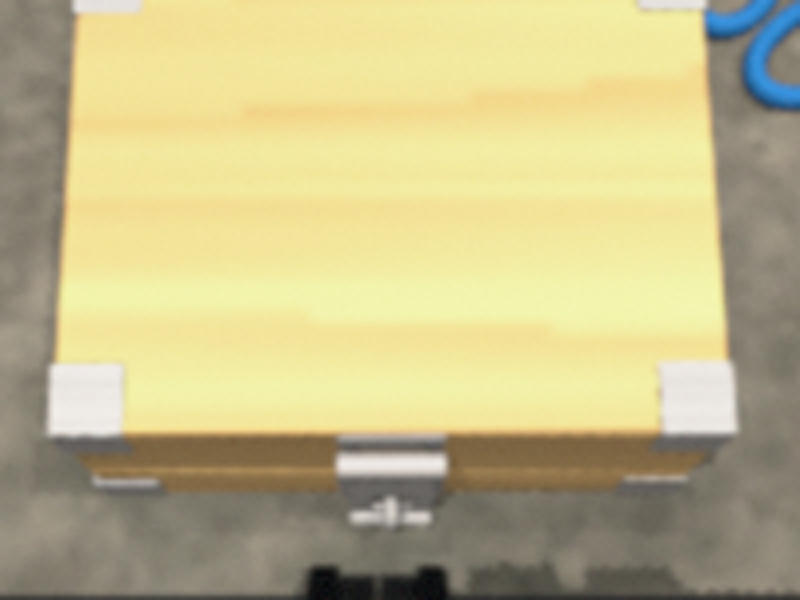

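Run:
```python
from h import *
a=camera("side")[:,:,::-1];cv2.imwrite("pics/s21.png",cv2.resize(a[145:190,295:345],None,fx=12,fy=12,interpolation=cv2.INTER_CUBIC))
a=camera("wrist")[:,:,::-1];cv2.imwrite("pics/c21.png",cv2.resize(a[195:245,250:325],None,fx=10,fy=10,interpolation=cv2.INTER_CUBIC))
```

```text
(no output)
```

View pics/s21.png

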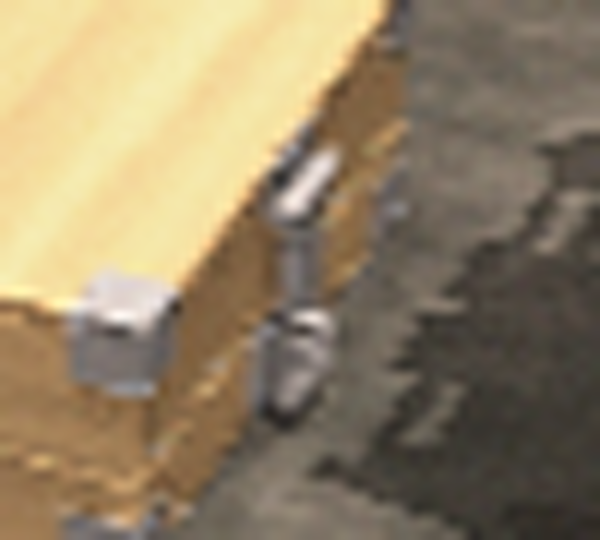

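View pics/c21.png

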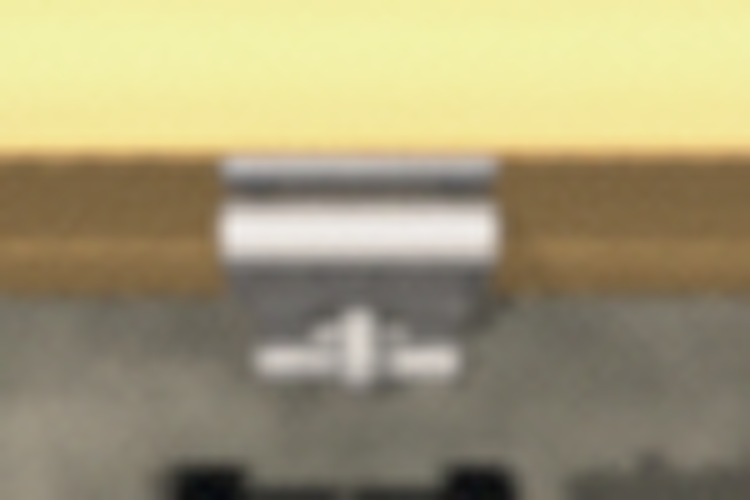

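>>> drive_tool(plan=[{"offset":[0,0.8,0.9],"delta_rot":[0,0,0],"jaw":0},{"offset":[0,1.8,1.9],"delta_rot":[0,0,0],"jaw":0},{"offset":[0,2.8,3],"delta_rot":[0,0,0],"jaw":0},{"offset":[0,3.8,4.1],"delta_rot":[0,0,0],"jaw":0},{"offset":[0,4.8,5.2],"delta_rot":[0,0,0],"jaw":0},{"offset":[0,5.6,6.1],"delta_rot":[0,0,0],"jaw":0},{"offset":[0,6.2,6.8],"delta_rot":[0,0,0],"jaw":0},{"offset":[0,6.2,6.8],"delta_rot":[0,0,0],"jaw":0}])

```text
time: 19.85
position: [0.3143, -0.2899, 0.1536]
tool_rot: [-0.579, 0.774, -0.206, 0.156]
ft_force: [0.4, 0.5, -0.3]
grip_width: 0.0008
```

```bash
python3 cs.py
python3 - <<'E'
from h import *
o=get_obs(); T=wpose(o)
a=camera("wrist")[:,:,::-1];cv2.imwrite("pics/w22.png",a);
th=np.radians(-16.45); c,s=np.cos(th),np.sin(th)
def W(P): return np.array([.4695+c*P[0]-s*P[1],-.338+s*P[0]+c*P[1],P[2]])
f=lambda P:proj("wrist",W(P),T)[0].round(1)
for al in (0,.12,.3): print(al,f((-.08-.058*np.sin(al),0,.066-.058*np.cos(al))))
for P in ((-.074,.093,.08),(-.074,-.093,.08),(-.08,0,.066),(-.089,0,.023)): print(P,f(P))
E
```

```text
t 19.85 case xyz cm [-16.25   0.22  15.36] yaw -106.4 F [ 0.4  0.5 -0.3] grip 0.0008 q [-1.35  0.37  2.33  1.23  0.48 -0.63]
0 [285.9 194.2]
0.12 [285.9 200.5]
0.3 [285.9 209.6]
(-0.074, 0.093, 0.08) [174.1 162.1]
(-0.074, -0.093, 0.08) [398.4 162. ]
(-0.08, 0, 0.066) [286.1 174.7]
(-0.089, 0, 0.023) [285.9 198.5]
```

View pics/w22.png

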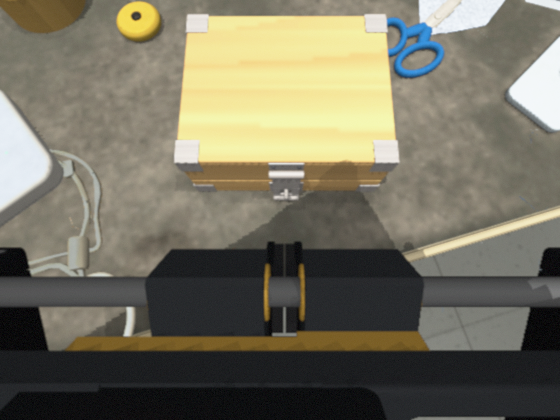

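Run:
```python
import cv2
a=cv2.imread("pics/w22.png");cv2.imwrite("pics/c22.png",cv2.resize(a[150:215,240:330],None,fx=8,fy=8,interpolation=cv2.INTER_CUBIC))
```

```text
(no output)
```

View pics/c22.png

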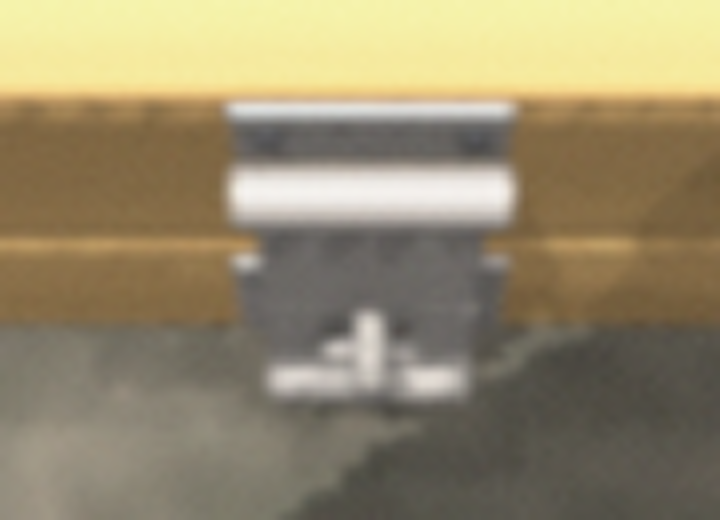

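```bash
python3 cs.py
python3 - <<'E'
from h import *
T2=wpose(get_obs()); T1=np.load("w20.npy")
th=np.radians(-16.45); c,s=np.cos(th),np.sin(th)
def W(P): return np.array([.4695+c*P[0]-s*P[1],-.338+s*P[0]+c*P[1],P[2]])
r=lambda P,T:proj("wrist",W(P),T)[0][1]
E=(-.074,0,.08)
for n,d1,d2 in (("top of lip",(345-150)/10,(366-95)/8),("bottom",(379-150)/10,(400-95)/8),("staple tip",(388-150)/10,(395-95)/8)):
    g=lambda p:[r((p[0],0,p[1]),T1)-r(E,T1)-d1, r((p[0],0,p[1]),T2)-r(E,T2)-d2]
    print(n,least_squares(g,[-.08,.01],x_scale=.01).x)
E
```

```text
t 19.9 case xyz cm [-16.22   0.2   15.43] yaw -106.4 F [ 0.2  0.1 -0.2] grip 0.0007 q [-1.35  0.37  2.33  1.23  0.48 -0.63]
top of lip [-0.08072704  0.00362768]
bottom [-0.08496975  0.00215985]
staple tip [-0.08940405  0.020185  ]
```

Run:
```python
from rig import *
print(hand_in())
```

```text
the job is handed in; nothing more can be done
None
```

I moved the bulb from its carton into the empty pocket with its cap to the front, shut the lid and swung the hasp over. I handed in at about 20 s of the 64 s. `hand_in` gave no verdict, so what follows is from my own checks.

- **Bulb:** after I opened the fingers, the wrist picture showed both globes' tops level in the image (rows 162 and 163 of the enlarged crop), and the bulb looked seated like its twin. The wrist force never read more than about 1.5 N while I was placing it.
- **Lid:** fully shut. The fingertip stopped 80 mm above the desk with 8.5 N on it. After that the lid hid both bulbs, so I could not check them again.
- **Hasp:** two wrist views put the strap's lower end 81 mm in front of the case's middle. It should be about 80 mm when hanging flat, so the hasp angle is about 0.01 rad, with the staple's tip sticking out through the slot. A bright strip at the strap's end first looked like a tilt of about 0.09 rad. The two-view measurement puts it at a short lip bent outward.
- **Disagreement:** the top and wrist cameras differed by about 5 mm on where the bulb's cap was. I used the wrist camera, and the grasp came out centred.

The arm was clear of everything at hand-in.

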